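# Clamp a weld coupon: find the thread start, then screw home and lock

## Robot

A 7-joint arm with a two-finger parallel gripper is mounted at the origin on a cart in front of the work surface, level with it; the furniture and walls round the work are solid. World frame = base frame: x ahead of the robot, y to its left, z up, the work surface at z = 0. Lengths are in m, angles in rad, forces in N, time in s.
With the tool pointing down it reaches from about 0.425 to 0.875 m from the base axis. Payload 4.7 kg.
Tool frame: the origin (TCP) lies between the finger pads; the fingertips stand 8 mm ahead of it and the grasp point (between the pads) lies 11 mm behind it; z points along the fingers, y is the direction in which the jaws open and shut (so a half turn about z gives the same grasp; the last joint's range is limited). The gripper opens to 87 mm and grips with 3 to 60 N. Pads are 19 mm wide; open, the fingers measure 117 mm over their backs; the gripper's body (75 mm by 190 mm) begins 51 mm behind the grasp point.
Start: joints at [1.267, 0.321, -0.07, 1.45, 0.023, 1.371, -0.057], TCP at [0.203, -0.617, 0.231] pointing down, gripper open.
Joint ranges: [-2.86, 2.86], [-0.3, 2.09], [-1.38, 1.24], [0.06, 2.45], [-1.56, 4.7], [0.09, 2.05], [-2.69, 2.69]. Speed limits (rad/s): [2.57, 2.57, 3.14, 3.14, 3.14, 3.14, 3.14].

## Interface

Orientations are given as a rotation vector (axis times angle).
In Python, from bench import ctrl, optics, ticket gives the robot as it stands.
- The arm moves only by the tool play_rows, never from a script. Its argument "motion" is a list of rows, each a list of 5 numbers: the closure, from 0 (fully open) to 1 (shut), then the shift along the tool's x, y, z in cm, then the turn about the tool's z in rad. In form: [[jaw, tx, ty, tz, spin], ...]. A call has 1 to 20 rows; each row shifts and turns the commanded pose from where the row before left it, along the tool's axes as they then stand; what a row does not reach is not made up. A row lasts 1/8 s, in which the tool goes at most 62.5 mm and 10.7 degrees, less where a joint would pass 70% of its speed; a pose out of reach is approached as far as the arm can. A call is refused whole if a number of a shift passes 6.25 or a number of a turn 0.188, either way. A call with a gripper value outside its range is refused whole. The fingers move at their own pace and stop on an object; "force" is the grip in N (left out, the last holds). Time passes only in rows, so rows that do not move let the fingers close. It gives the time, the measured TCP pose, the force and the opening at its end, in the units of the state.
- ctrl.get_state(): the state, without advancing time (a new reading comes with each control period).
- optics.get_image(name): name is "scene" or "top" or "wrist"; returns the picture (384x512x3 uint8, red, green, blue); there is no depth.
- optics.calibration(name): a dict with "K" (3x3 intrinsics, pixels), "pose" (4x4, takes a point from camera to world coordinates); the wrist camera has in their place "hand_eye" (4x4, takes a point from camera to tool coordinates, whose origin is the TCP and whose axes are the flange's). Camera axes: x right, y down, z forward; pixel columns grow to the right and rows downward; lengths in m; the calibration is good to about 2 mm. A picture is of the moment at which its call begins: read the wrist's pose just before it. calibration takes no time and is no camera call.
- ticket.close_job(): hands the job in, once; it reports no verdict.
The state is a dict: "time": time; "joint_positions": joint angles; "qd": joint speeds; "joint_torque": joint torques, N m; "position": TCP position; "tool_rot": TCP orientation; "ft_force": force on the tool from outside, world axes, zero at the start; "torque": the same for the moment, N m; "grip_width": opening from 0.0 (shut) to 1.0 (fully open).
Only numpy, scipy, OpenCV 4.12 (cv2) and the standard library are available. Lean on these libraries where they do the work, as an engineer would, in place of code of your own. Each camera call takes 0.05 s, during which the arm holds its last target.

## Task

Clamp the weld test plate in the screw fixture: push the dark steel plate along its channel until it is hard against the end stop, then push the screw's long handle backward (anticlockwise seen from above) until the thread start drops into its slot. Then drive the handle forward (clockwise) until it is fully home and the pad grips the plate, and swing the keeper fully shut behind the handle. Do not drive the handle forward round to the stop tooth before it has dropped, or the thread is crossed, and do not disturb the spray can, the cup or the tape measure.

Things in the scene. Friction and masses are not known exactly. Their poses are not given: they have to be found in the camera images.
- fixture: Steel screw clamp, 190 (x) by 300 (y) by 165 mm high, bolted down. Origin on the table top, on the screw's vertical axis; -x faces roughly to the robot, +y is the open end of the plate's channel. A grey column at x = 55 to 89, y = +-35 mm, 92 mm high, carries the screw. Apart from the screw and the keeper nothing on it is higher than 98 mm.
- channel_stop (a point): Middle of the end stop's face, 5 mm above the channel's floor, at y = -89 mm of the fixture. The channel runs from here along the fixture's +y; its floor is 10 mm above the table, its two rails stand at x = +-46 mm, are 8 mm high and end at y = +159 mm.
- slot (a point): Middle of the slot in the top of the steel sleeve that surrounds the screw, on the fixture's -y side. The sleeve has 31 mm outer radius, its top is 92 mm above the table. From the slot a descending thread runs clockwise round the robot's side; a stop tooth 5 mm high stands on the sleeve's top at the +y side.
- tee_bar (a joint): Turn of the handle, rad, growing clockwise from above (forward). Its long arm points -90 deg minus this angle, anticlockwise from fixture +x: 0 is along -y, 1.57 along -x, 3.0 (home, hard stop) nearly +y. Starts at 0.9 to 2.2 on the sleeve's top; drops at about -0.2; slot wall at about -0.5. Above 2.75 undropped it meets the tooth. Needs 1 to 4 N at 60 mm; stays where left.
- spindle (a joint): How far the screw has come down, m: 0 while the thread start (an 8 mm pin under the long arm) lies on the sleeve's top, about 0.014 once dropped into the slot, 0.021 to 0.024 when screwed home (it descends 10 mm in 3 rad). The handle comes down with it.
- bar_push (a point): Point on the axis of the handle's long arm, 60 mm from the screw axis. The arm is a level dark round bar, 13 mm thick, that reaches 91 mm from the axis; a short arm reaches 40 mm the other way. Its centre is 150 mm above the table at the start, 136 mm after the drop, about 128 mm when home. The hub is 30 mm thick and ends 12 mm above the bar's centre.
- press_pad: Sprung round pressure pad, 34 mm across, at the foot of the screw (origin: a point on the screw axis, of no use). Its underside is 39 mm above the table at the start and meets the plate when the screw is 20 mm down; home, it presses with about 7 to 10 N.
- coupon_center (a point): Centre, half-way up, of the loose weld test plate: dark scaled steel, 86 mm (x) by 178 mm (y, along the channel) by 9 mm thick, about 0.8 kg, lying on the channel's floor. Its centre starts at y = +30 to +55 mm of the fixture; against the stop it is at y = 0. It slides when its +y end is pushed with about 5 N.
- coupon: The same plate; origin at the middle of its underside.
- keeper (a joint): Swing of the keeper, rad: 0 is fully shut (hard stop; arm along fixture +x, its end just behind the long arm when that is home), growing anticlockwise from above; starts at 1.2 to 1.7 (arm about along +y). It cannot shut if the handle is not home (below about 2.9). Pivot: a vertical post at x = -80, y = +80 mm of the fixture, top at z = 136 mm. Needs about 1 N.
- keeper_push (a point): Point on the keeper's steel arm, 45 mm from its pivot, half-way up. The arm is 10 mm wide, 12 mm high (119 to 132 mm above the table) and reaches 55 mm from the pivot.
- spatter_spray: Bystander: spray can, 59 mm across, 200 mm high; origin under its centre.
- steel_cup: Bystander: steel cup, 65 mm across, 64 mm high; origin under its centre.
- tape_measure: Bystander: tape measure, 33 x 81 x 64 mm; origin under its centre.

How it is judged:
On the way, in this order (a step that is already met when the one before it is completed fails the run):
1. the plate is pushed along the channel against the end stop (y of coupon_center in the frame of fixture below 0.004 m), for 0.2 s.
2. the handle is turned backward until the thread start has dropped into its slot (value of joint spindle above 0.011 m and value of joint tee_bar below 0.1 rad), for 0.2 s.
3. the handle is driven forward until fully home, the pad pressing on the plate (value of joint tee_bar above 2.88 rad and value of joint spindle above 0.019 m and contact force between press_pad and coupon above 2 N), for 0.2 s.
4. the keeper is swung shut behind the handle (value of joint keeper below 0.15 rad), for 0.2 s.
At the end, for the whole second after the job is handed in: The plate is at the end stop (within 4 mm) and at rest, the handle is home (joint above 2.88 of 3.0, screw down more than 19 mm), the pad presses on the plate with more than 2 N, and the keeper is shut (within 0.15 rad) (all of step 3 and y of coupon_center in the frame of fixture below 0.004 m and value of joint keeper below 0.15 rad and linear speed of coupon below 0.01 m/s); the robot touches nothing.
It fails at once if the thread is crossed: the handle is driven forward to the stop tooth while the thread start is still on top of the sleeve (value of joint tee_bar above 2.75 rad and value of joint spindle below 0.008 m).
It fails at once if the spray can, the cup or the tape measure is moved more than 30 mm or the can or cup is tipped (distance of any of spatter_spray, steel_cup, tape_measure from where it was at the start of the episode above 0.03 m or angle between any of spatter_spray, steel_cup's own z axis and vertical above 0.4 rad).
It also fails if it takes over 64 s, if anything falls off the work surface, if the arm or the gripper's body presses on something with over 40 N, if the wrist force passes 120 N, or if a joint passes its speed limit or range.

## Working session

There is one attempt and no reset: what is moved stays moved. The work goes in short steps, Python scripts to look and compute and a tool call to move; the robot and the scene stay as the last step left them, time stands still between calls to the robot, and variables do not carry over. Pictures are saved under pics/ and viewed, and the job is handed in when it is done.

Besides the shell and the picture viewer there is one more tool, called as name([rows], argument=value, ...), one row to a line, values as JSON. play_rows: Moves the arm, as the interface text tells. Its arguments: {"type":"object","properties":{"motion":{"type":"array"},"force":{"type":"number"}},"required":["motion"]}

```bash
mkdir -p pics
python3 - <<'E'
from bench import ctrl, optics, ticket
import cv2
s=ctrl.get_state()
print(s)
for n in ["scene","top","wrist"]:
    im=optics.get_image(n); cv2.imwrite(f"pics/{n}0.png",im[:,:,::-1])
    c=optics.calibration(n); print(n,{k:v for k,v in c.items()})
E
```

```text
{'time': 0.0, 'joint_positions': array([ 1.26711442,  0.32180287, -0.0700313 ,  1.45166164,  0.02260302,
        1.37079316, -0.056932  ]), 'qd': array([-0.00202614, -0.00049489,  0.00082707,  0.0008681 , -0.00064063,
        0.00055407,  0.00175485]), 'joint_torque': array([-4.50955504e-04, -4.91294968e+01, -4.04618857e-01, -3.12530065e+01,
       -6.41140994e-02,  4.37477406e-02,  2.22870767e-04]), 'position': array([ 0.20285409, -0.61697694,  0.22948086]), 'tool_rot': array([-3.10022175e+00, -4.96702506e-01,  6.48379438e-04]), 'ft_force': array([-1.44908129, -0.06441581,  0.37658599]), 'torque': array([ 0.04424361,  0.02367616, -0.06228852]), 'grip_width': 0.9975106869973623}
scene {'K': array([[470.15958479,   0.        , 258.32198894],
       [  0.        , 470.15958479, 191.70791022],
       [  0.        ,   0.        ,   1.        ]]), 'pose': array([[-0.72423983, -0.41329587,  0.55196303,  0.01944345],
       [-0.68931591,  0.41316901, -0.59509238,  0.26397991],
       [ 0.01789521, -0.8114665 , -0.58412488,  0.6791615 ],
       [ 0.        ,  0.        ,  0.        ,  1.    
[... 248 characters left out ...]
  [-0.99969483, -0.02209205,  0.01105425, -0.31211476],
       [-0.00822582, -0.12424851, -0.99221703,  1.15429642],
       [ 0.        ,  0.        ,  0.        ,  1.        ]])}
wrist {'K': array([[265.90784196,   0.        , 250.8568659 ],
       [  0.        , 265.90784196, 189.57527713],
       [  0.        ,   0.        ,   1.        ]]), 'hand_eye': array([[ 8.49035897e-05, -9.63611948e-01, -2.67305080e-01,
         7.18334127e-02],
       [ 9.99999777e-01,  2.58902212e-04, -6.15692352e-04,
         1.08417774e-04],
       [ 6.62494384e-04, -2.67304969e-01,  9.63611755e-01,
        -1.54802767e-01],
       [ 0.00000000e+00,  0.00000000e+00,  0.00000000e+00,
         1.00000000e+00]])}
```

View pics/scene0.png

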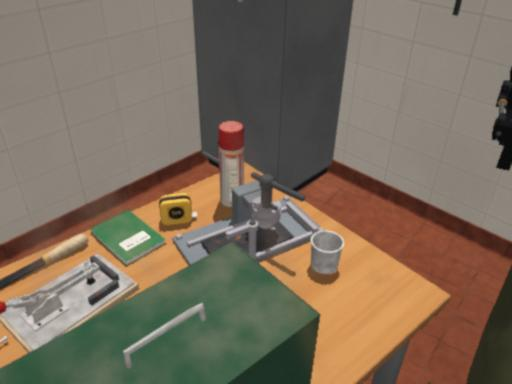

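View pics/top0.png

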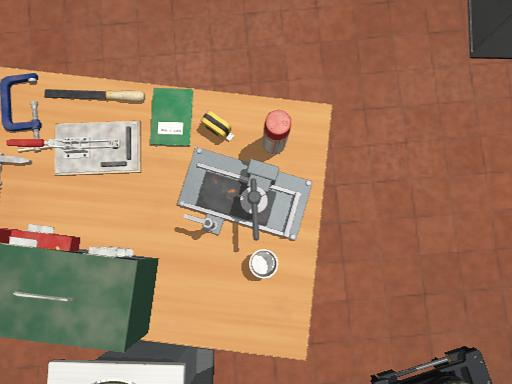

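Run:
```python
import cv2
im=cv2.imread("pics/top0.png")
cv2.imwrite("pics/top0c.png",cv2.resize(im[100:280,150:390],None,fx=3.3,fy=3.3,interpolation=cv2.INTER_CUBIC))
im=cv2.imread("pics/scene0.png")
cv2.imwrite("pics/scene0c.png",cv2.resize(im[100:384,110:480],None,fx=2.1,fy=2.1,interpolation=cv2.INTER_CUBIC))
```

```text
(no output)
```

View pics/top0c.png

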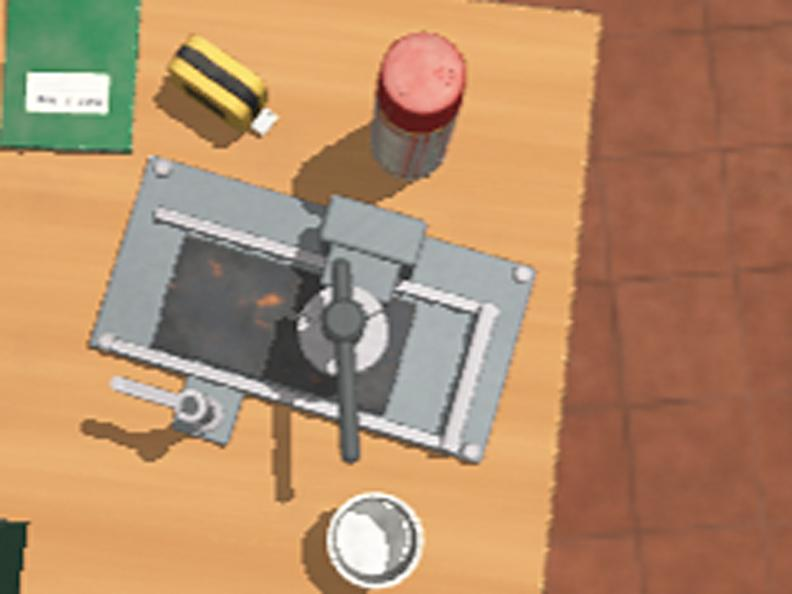

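View pics/scene0c.png

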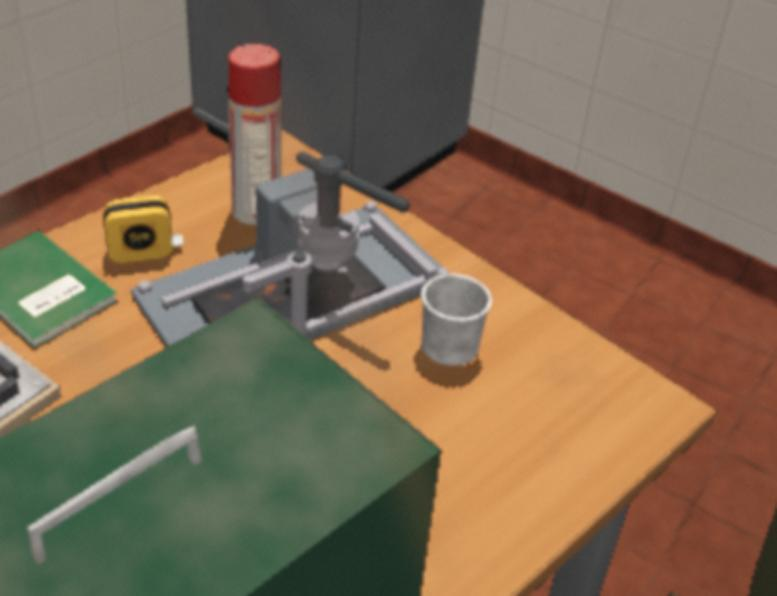

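```bash
cat > h.py <<'E'
import numpy as np, cv2
from scipy.optimize import least_squares
from bench import ctrl, optics, ticket
def ray(cam,u,v,z,pose=None):
    c=optics.calibration(cam); P=c["pose"] if pose is None else pose
    d=P[:3,:3]@np.linalg.solve(c["K"],[u,v,1]); o=P[:3,3]
    return o+d*(z-o[2])/d[2]
def proj(cam,X,pose=None):
    c=optics.calibration(cam); P=c["pose"] if pose is None else pose
    p=P[:3,:3].T@(np.asarray(X)-P[:3,3]); q=c["K"]@p; return q[:2]/q[2]
def crop(u,v,s=3.3,o=(150,100)): return u/s+o[0],v/s+o[1]
E
python3 - <<'E'
from h import *
pts=[((344,322),(0,0,.162)),((194,407),(-.08,.08,.136)),((157,214),(.046,.159,.018)),((105,340),(-.046,.159,.018)),((425,235),(.089,-.035,.092)),((335,197),(.089,.035,.092))]
obs=[ray("top",*crop(*p),f[2])[:2] for p,f in pts]
F=np.array([f for p,f in pts])[:,:2]; O=np.array(obs)
def T(q,f):
    c,s=np.cos(q[2]),np.sin(q[2]); return np.c_[q[0]+c*f[:,0]-s*f[:,1],q[1]+s*f[:,0]+c*f[:,1]]
r=least_squares(lambda q:(T(q,F)-O).ravel(),[.55,-.35,-.3],loss="soft_l1",f_scale=.003)
q=r.x; print(q, np.degrees(q[2])); print((T(q,F)-O)*1000)
def inv(p):
    c,s=np.cos(q[2]),np.sin(q[2]); d=p[:2]-q[:2]; return np.array([c*d[0]+s*d[1],-s*d[0]+c*d[1]])*1000
for n,p,z in [("tip",(349,460),.15),("plateL1",(180,234),.019),("plateL2",(153,345),.019),("plateR",(400,370),.019),("keeptip",(112,382),.126),("stopA",(478,320),.018),("stopB",(445,440),.018),("baseTL",(150,157),.01),("baseBR",(478,463),.01),("cupc",(375,540),.064)
  ,("canTop",(424,68),.2),("tape",(218,85),.064),("green box",((140-150)*3.3,(260-100)*3.3),.2)]:
    w=ray("top",*crop(*p),z); print(n,w.round(3),inv(w).round(0))
E
```

```text
[ 0.5271502  -0.31376832 -0.29700729] -17.017264440984103
[[-1.95859301  1.04296786]
 [-0.28192615  5.09431991]
 [-3.3443802   1.04917311]
 [ 2.35201831 -6.46986867]
 [ 4.39520101 -4.17495713]
 [-0.17520137  0.60955858]]
tip [ 0.442 -0.32   0.15 ] [-79. -31.]
plateL1 [ 0.606 -0.194  0.019] [ 41. 138.]
plateL2 [ 0.524 -0.177  0.019] [-43. 130.]
plateR [ 0.51  -0.356  0.019] [ -4. -46.]
keeptip [ 0.49  -0.164  0.126] [-79. 133.]
stopA [ 0.548 -0.413  0.018] [ 49. -88.]
stopB [ 0.461 -0.39   0.018] [-41. -92.]
baseTL [ 0.665 -0.169  0.01 ] [ 89. 179.]
baseBR [ 0.445 -0.414  0.01 ] [ -49. -120.]
cupc [ 0.39  -0.34   0.064] [-124.  -65.]
canTop [ 0.685 -0.361  0.2  ] [165.   1.]
tape [ 0.707 -0.222  0.064] [145. 141.]
green box [ 0.395 -0.091  0.2  ] [-191.  175.]
```

play_rows([
  [0,0,0,-1.2,-0.16],
  [0,0,0,-1.2,-0.16],
  [0,0,0,-1.2,-0.16],
  [0,0,0,-1.2,-0.16],
  [0,0,0,-1.2,-0.16],
  [0,0,0,-1,-0.16],
  [0,4.5,2.5,0,0],
  [0,4.5,2.5,0,0],
  [0,4.5,2.5,0,0],
  [0,4.5,2.5,0,0],
  [0,4.5,2.5,0,0],
  [0,4.5,2.5,0,0],
  [0,4.5,2.5,0,0],
  [0,4.5,2.5,0,0],
  [0,0,0,0,0],
  [0,0,0,0,0],
])

```text
time: 2.15
position: [0.4981, -0.331, 0.3001]
tool_rot: [-2.522, -1.873, 0.002]
ft_force: [-0.0, 0.2, -0.1]
grip_width: 1.003
```

Run:
```python
from h import *
s=ctrl.get_state(); print(s)
R=cv2.Rodrigues(s["tool_rot"])[0]; print(R.round(3))
np.savez("w1.npz",R=R,p=s["position"])
for n in ["wrist","scene"]:
    im=optics.get_image(n); cv2.imwrite(f"pics/{n}1.png",im[:,:,::-1])
    cv2.imwrite(f"pics/{n}1c.png",cv2.resize(im[:,:,::-1],None,fx=1.5625,fy=1.5625,interpolation=cv2.INTER_CUBIC))
```

```text
{'time': 2.15, 'joint_positions': array([ 0.91524264,  0.21473855, -0.44360602,  1.4639946 ,  0.09281012,
        1.48430706,  0.17949621]), 'qd': array([ 0.02167758, -0.00440308,  0.02435424,  0.00106615,  0.00276061,
        0.00118726,  0.0001859 ]), 'joint_torque': array([-1.60455946e+00, -4.14270186e+01, -4.05520990e+00, -3.16770029e+01,
       -2.69245813e-01,  3.29472672e-02, -7.13767469e-03]), 'position': array([ 0.4980733 , -0.33098088,  0.30014505]), 'tool_rot': array([-2.52159406e+00, -1.87319141e+00,  1.80868073e-03]), 'ft_force': array([-0.02544656,  0.2189119 , -0.06225883]), 'torque': array([-0.00837713, -0.10718712, -0.03236654]), 'grip_width': 1.0032900547524388}
[[ 0.289  0.957 -0.001]
 [ 0.957 -0.289 -0.   ]
 [-0.001 -0.001 -1.   ]]
```

View pics/wrist1c.png

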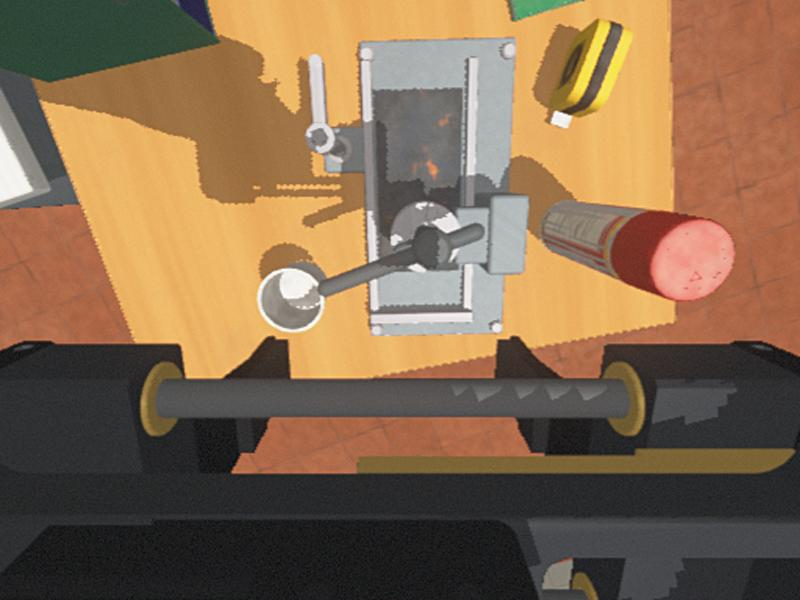

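View pics/scene1.png

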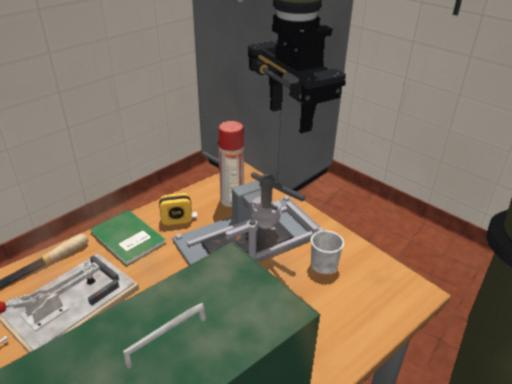

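Run:
```python
import cv2
im=cv2.imread("pics/wrist1.png")
c=im[20:220,190:350]; cv2.imwrite("pics/w1z.png",cv2.resize(c[:105],None,fx=5,fy=5,interpolation=cv2.INTER_CUBIC)); cv2.imwrite("pics/w1y.png",cv2.resize(c[95:],None,fx=5,fy=5,interpolation=cv2.INTER_CUBIC))
```

```text
(no output)
```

View pics/w1z.png

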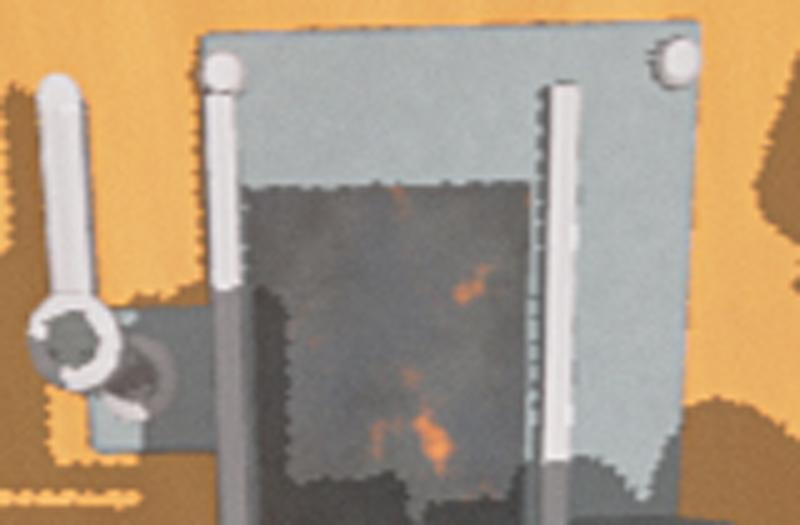

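View pics/w1y.png

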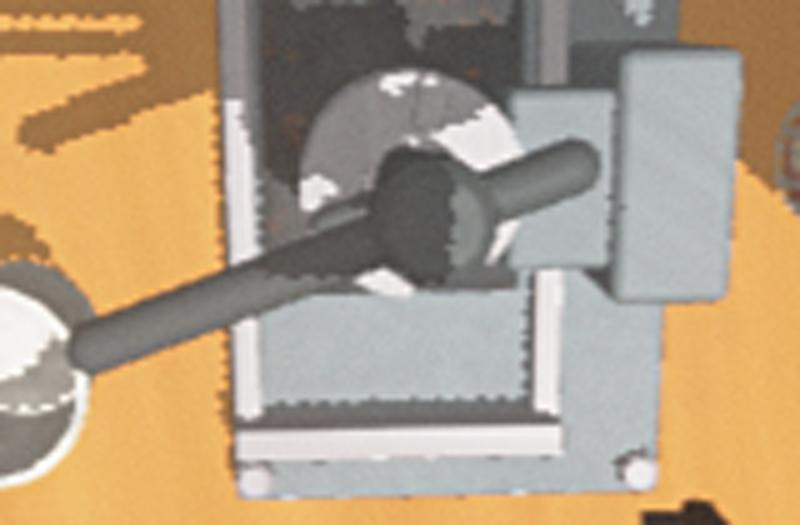

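```bash
cat >> h.py <<'E'
def wpose(R,p):
    he=optics.calibration("wrist")["hand_eye"]; T=np.eye(4); T[:3,:3]=R;T[:3,3]=p; return T@he
E
python3 - <<'E'
from h import *
d=np.load("w1.npz"); WP=wpose(d["R"],d["p"])
Z=lambda u,v,o:(o[0]+u/5-.4,o[1]+v/5-.4); A=(190,20);B=(190,115)
W=[(Z(565,86,A),(.046,.159,.018)),(Z(625,50,B),(.055,.035,.092)),(Z(740,50,B),(.089,.035,.092)),(Z(617,297,B),(.055,-.035,.092)),(Z(727,297,B),(.089,-.035,.092)),(Z(73,340,A),(-.08,.08,.136)),(Z(430,212,B),(0,0,.162))]
Tp=[((344,322),(0,0,.162)),((194,407),(-.08,.08,.136)),((157,214),(.046,.159,.018)),((425,235),(.089,-.035,.092)),((335,197),(.089,.035,.092))]
def w(q,f):
    c,s=np.cos(q[2]),np.sin(q[2]); return np.array([q[0]+c*f[0]-s*f[1],q[1]+s*f[0]+c*f[1],f[2]])
def res(q):
    r=[]
    for p,f in W: r.append(proj("wrist",w(q,f),WP)-p)
    for p,f in Tp: r.append(proj("top",w(q,f))-np.array(crop(*p)))
    return np.array(r).ravel()
r=least_squares(res,[.53,-.31,-.3],loss="soft_l1",f_scale=1.); q=r.x
print(q.round(4),np.degrees(q[2]));print(res(q).reshape(-1,2).round(1))
np.save("fix.npy",q)
def inv(p):
    c,s=np.cos(q[2]),np.sin(q[2]); d=p[:2]-q[:2]; return (np.array([c*d[0]+s*d[1],-s*d[0]+c*d[1]])*1000).round(1)
for n,p,z in [("plateL",Z(250,187,A),.019),("plateR",Z(528,185,A),.019),("rail-xend",Z(222,90,A),.018),("stop",Z(400,428,B),.018),("tip",Z(80,352,B),.15),("shorttip",Z(585,160,B),.15),("keeptip",Z(58,85,A),.132),
 ("railxm",Z(248,350,B),.018),("cup",(290/1.5625,300/1.5625),.064),("tapeTab",(562/1.5625,125/1.5625),.02),("tapenear",(572/1.5625,112/1.5625),.03),("cantop",(692/1.5625,258/1.5625),.2),("collarR",Z(120,340,A),.13)]:
    print(n,inv(ray("wrist",*p,z,WP)))
E
```

```text
[ 0.5311 -0.3145 -0.2802] -16.056102693933415
[[-2.5 -0.4]
 [-1.3  0.1]
 [ 1.4 -0.3]
 [-2.2  2.3]
 [ 0.2  2. ]
 [-0.4 -1.3]
 [ 0.6  2.8]
 [-0.1 -1. ]
 [-1.6 -1. ]
 [-0.8  0.7]
 [ 1.7 -4. ]
 [-0.6 -1.6]]
plateL [-43.6 132.3]
plateR [ 39.5 131.8]
rail-xend [-51.2 158.7]
stop [  2.7 -93.2]
tip [-82.1 -31. ]
shorttip [35.5 12.8]
keeptip [-80.5 131. ]
railxm [-49.  -64.8]
cup [-129.   -63.7]
tapeTab [138.4  97.8]
tapenear [143. 108.]
cantop [157.9  -1. ]
collarR [-69.9  79.1]
```

play_rows([
  [0.42,4.6,1.6,0,0],
  [0.42,4.6,1.6,0,0],
  [0.42,4.6,1.6,0,0],
  [0.42,4.7,1.7,0,0],
  [0.42,0,0,5,0],
  [0.42,0,0,5,0],
  [0.42,0,0,5,0],
  [0.42,0,0,5,0],
  [0.42,0,0,3,0],
  [0.42,0,0,0,0],
  [0.42,0,0,0,0],
])

```text
time: 3.62
position: [0.615, -0.1734, 0.0721]
tool_rot: [2.522, 1.87, 0.002]
ft_force: [0.1, -0.1, 0.4]
grip_width: 0.577
```

```bash
cat >> h.py <<'E'
Q=np.array([.5295,-.314,-.288])
def inf(p):
    c,s=np.cos(Q[2]),np.sin(Q[2]); d=np.asarray(p)[:2]-Q[:2]; return (np.array([c*d[0]+s*d[1],-s*d[0]+c*d[1]])*1000).round(1)
def snap(tag,names=("wrist","scene","top")):
    s=ctrl.get_state(); R=cv2.Rodrigues(s["tool_rot"])[0]
    print("t",s["time"],"fix",inf(s["position"]),"z",s["position"][2].round(4),"fixaz",(np.degrees(np.arctan2(R[1,0],R[0,0])-Q[2])).round(1),"F",s["ft_force"].round(1),"j7",s["joint_positions"].round(2),"g",round(s["grip_width"],2))
    for n in names:
        im=optics.get_image(n)[:,:,::-1]
        if n=="top": im=cv2.resize(im[90:300,150:400],None,fx=3,fy=3,interpolation=cv2.INTER_CUBIC)
        elif n=="scene": im=cv2.resize(im[80:300,150:400],None,fx=3,fy=2.7,interpolation=cv2.INTER_CUBIC)
        else: im=cv2.resize(im,None,fx=1.5,fy=1.5,interpolation=cv2.INTER_CUBIC)
        cv2.imwrite(f"pics/{n}_{tag}.png",im)
E
python3 -c "
from h import *
snap('a',('wrist','scene'))"
```

```text
t 3.625 fix [ 42.  159.1] z 0.0721 fixaz 89.6 F [ 0.1 -0.1  0.4] j7 [ 0.64  0.46 -0.51  1.64  0.25  1.1  -0.24] g 0.58
```

View pics/wrist_a.png

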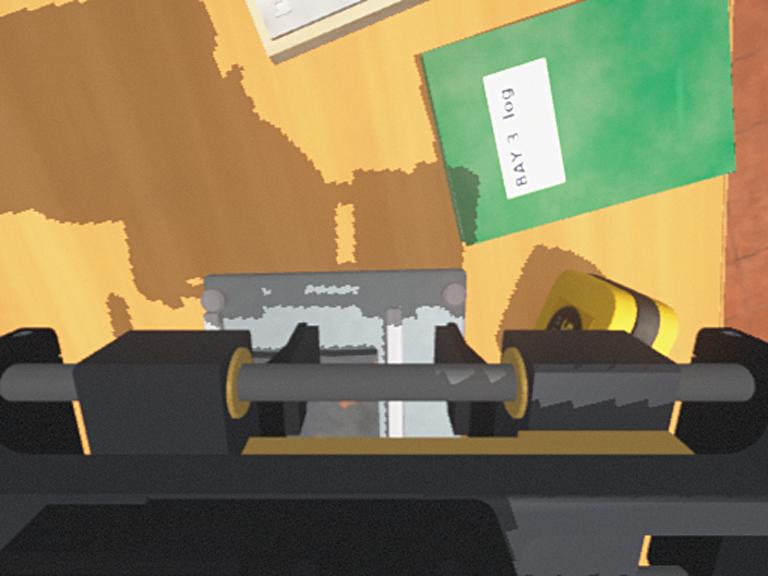

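View pics/scene_a.png

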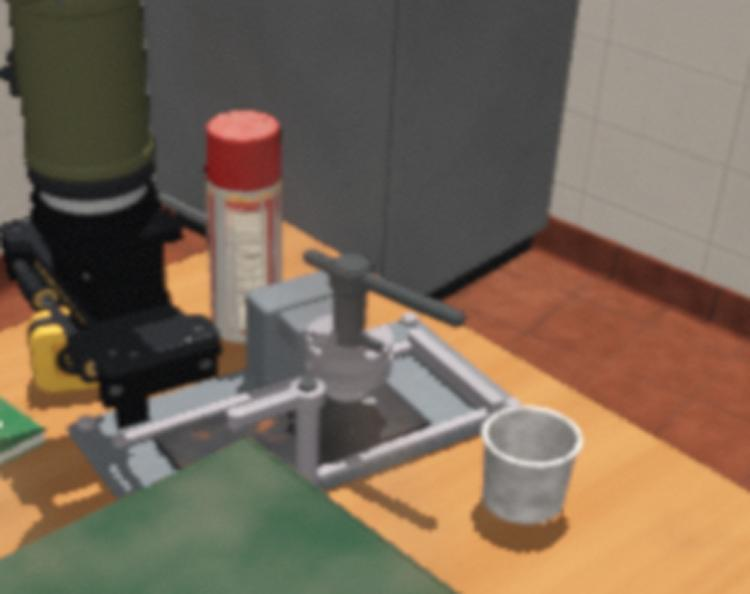

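play_rows([
  [0.42,0,0,3,0],
  [0.42,0,0,1.5,0],
  [0.42,0,0,0.6,0],
  [0.42,0,0,0,0],
  [0.42,-1.2,0,0,0],
  [0.42,-0.8,0,0,0],
  [0.42,-0.8,0,0,0],
  [0.42,-0.8,0,0,0],
  [0.42,-0.8,0,0,0],
  [0.42,-0.6,0,0,0],
  [0.42,0,0,0,0],
])

```text
time: 5.1
position: [0.6005, -0.2199, 0.0204]
tool_rot: [2.522, 1.873, 0.003]
ft_force: [1.4, 3.2, 2.6]
grip_width: 0.579
```

play_rows([
  [0.42,-0.4,0,0,0],
  [0.42,-0.4,0,0,0],
  [0.42,-0.3,0,0,0],
  [0.42,-0.2,0,0,0],
  [0.42,0,0,0,0],
])

```text
time: 5.72
position: [0.5976, -0.2294, 0.0204]
tool_rot: [-2.52, -1.874, -0.006]
ft_force: [2.8, 8.0, 3.9]
grip_width: 0.583
```

```bash
python3 -c "
from h import *
snap('b',('scene','top'))"
```

```text
t 5.725 fix [ 41.3 100.5] z 0.0204 fixaz 89.8 F [2.8 8.  3.9] j7 [ 0.71  0.52 -0.48  1.67  0.27  1.01 -0.16] g 0.58
```

View pics/top_b.png

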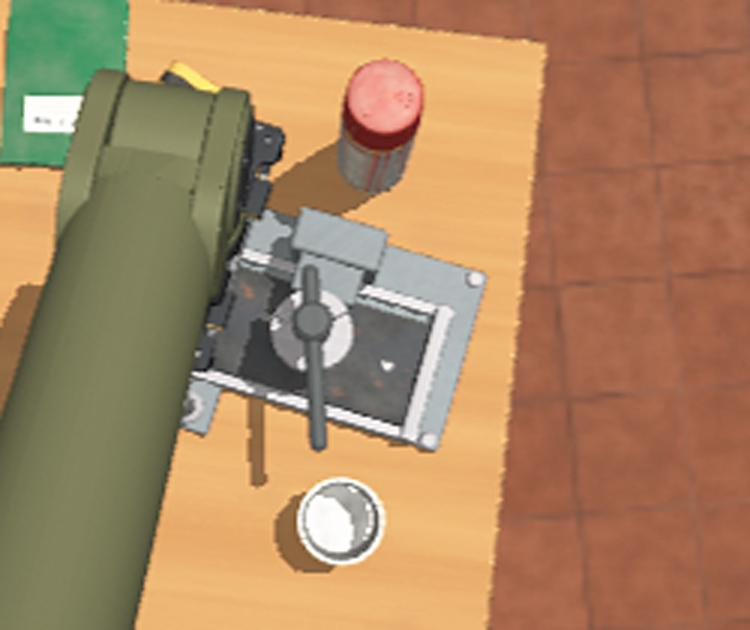

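View pics/scene_b.png

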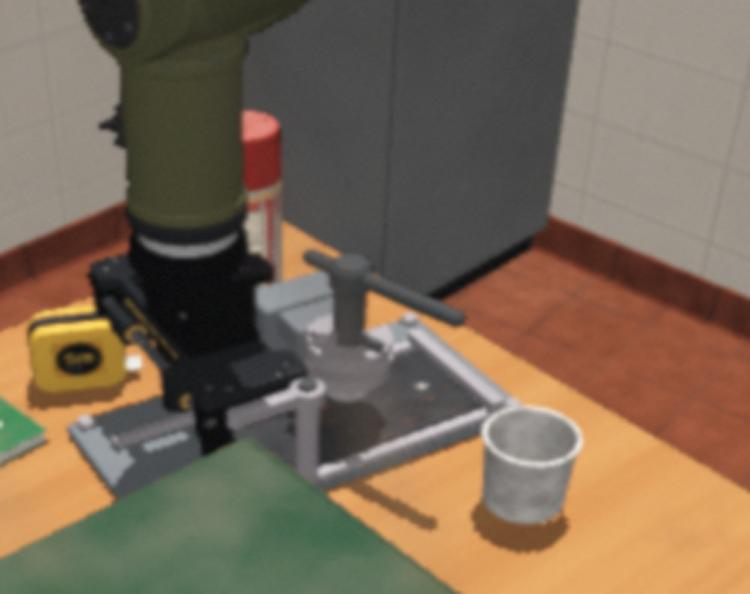

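play_rows([
  [0.42,-0.3,0,0,0],
  [0.42,-0.3,0,0,0],
  [0.42,0,0,0,0],
  [0.42,0,0,0,0],
])

```text
time: 6.32
position: [0.5974, -0.2297, 0.0204]
tool_rot: [-2.514, -1.875, -0.014]
ft_force: [4.6, 15.0, 4.0]
grip_width: 0.582
```

```bash
python3 -c "
from h import *
snap('c',('top',))"
```

```text
t 6.325 fix [ 41.2 100.1] z 0.0204 fixaz 89.9 F [ 4.6 15.   4. ] j7 [ 0.71  0.52 -0.48  1.67  0.27  1.01 -0.15] g 0.58
```

View pics/top_c.png

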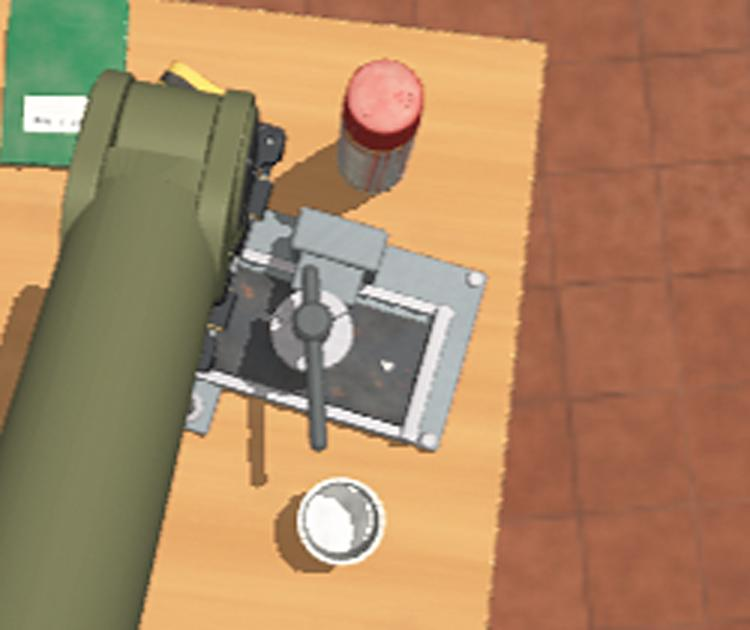

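play_rows([
  [0.42,1.5,0,0,0],
  [0.42,1.5,0,0,0],
  [0.42,0,0,-3,0],
  [0.42,0,0,-5,0],
  [0.65,0,0,-5,0],
  [0.65,0,0,-5,0],
  [0.65,0,0,-5,0],
  [0.65,0,0,0,0.172],
  [0.65,0,0,0,0.172],
  [0.65,0,0,0,0.172],
  [0.65,0,0,0,0.172],
  [0.65,0,0,0,0.172],
  [0.65,0,0,0,0.172],
  [0.65,0,0,0,0.172],
  [0.65,0,0,0,0],
])

```text
time: 8.25
position: [0.6025, -0.2103, 0.2493]
tool_rot: [3.138, 0.117, -0.002]
ft_force: [0.2, -0.4, -0.3]
grip_width: 0.352
```

```bash
cat >> h.py <<'E'
def todelta(target_fix,z):
    s=ctrl.get_state(); R=cv2.Rodrigues(s["tool_rot"])[0]
    c,sn=np.cos(Q[2]),np.sin(Q[2]); f=np.array(target_fix)/1000
    w=np.array([Q[0]+c*f[0]-sn*f[1],Q[1]+sn*f[0]+c*f[1],z]); d=R.T@(w-s["position"])*100
    print("delta cm tool",d.round(2)); return d
E
python3 -c "
from h import *
snap('d',('top',))
todelta((-57.8,-22.4),.25)"
```

```text
t 8.25 fix [ 40.5 120.1] z 0.2493 fixaz 20.8 F [ 0.2 -0.4 -0.3] j7 [ 0.59  0.31 -0.37  1.44  0.11  1.41 -1.28] g 0.35
delta cm tool [-14.28   9.83  -0.04]
```

View pics/top_d.png

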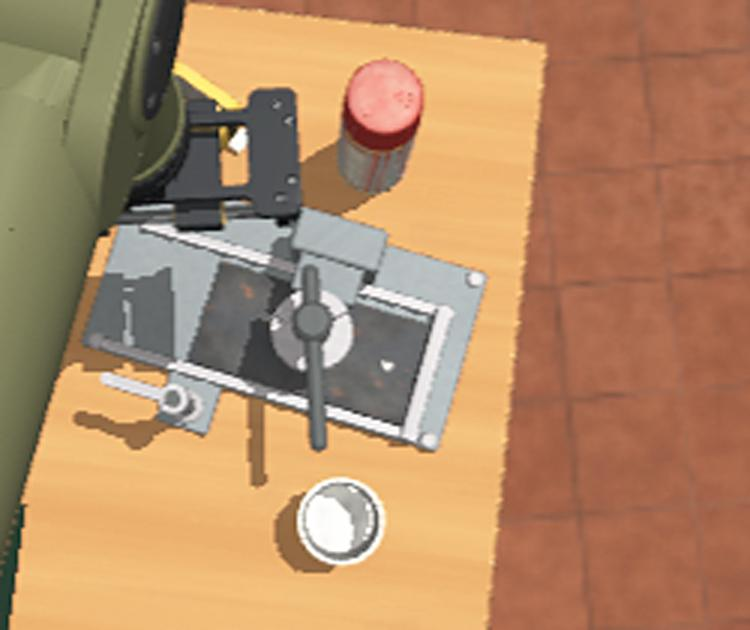

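play_rows([
  [0.65,-3.6,2.5,0,0],
  [0.65,-3.6,2.5,0,0],
  [0.65,-3.6,2.5,0,0],
  [0.65,-3.5,2.3,0,0],
  [0.65,0,0,3,0],
  [0.65,0,0,2,0],
  [0.65,0,0,0,0],
  [0.65,0,0,0,0],
])

```text
time: 9.3
position: [0.468, -0.3181, 0.2005]
tool_rot: [3.138, 0.118, 0.001]
ft_force: [0.4, 0.1, 0.2]
grip_width: 0.353
```

```bash
python3 -c "
from h import *
snap('e',('scene','wrist'))
todelta((-57.8,-22.4),.20)"
```

```text
t 9.3 fix [-57.8 -21.4] z 0.2005 fixaz 20.8 F [0.4 0.1 0.2] j7 [ 0.81  0.17 -0.29  1.7   0.05  1.28 -0.99] g 0.35
delta cm tool [-0.06  0.09  0.08]
```

View pics/scene_e.png

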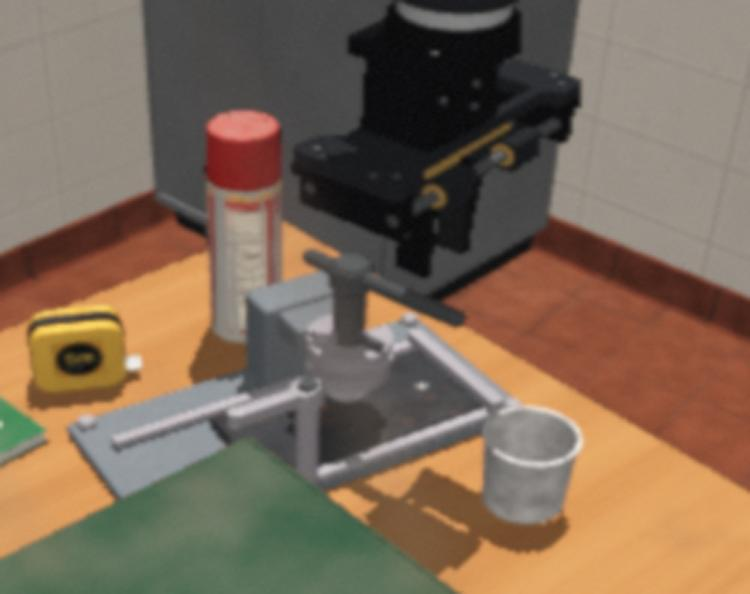

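View pics/wrist_e.png

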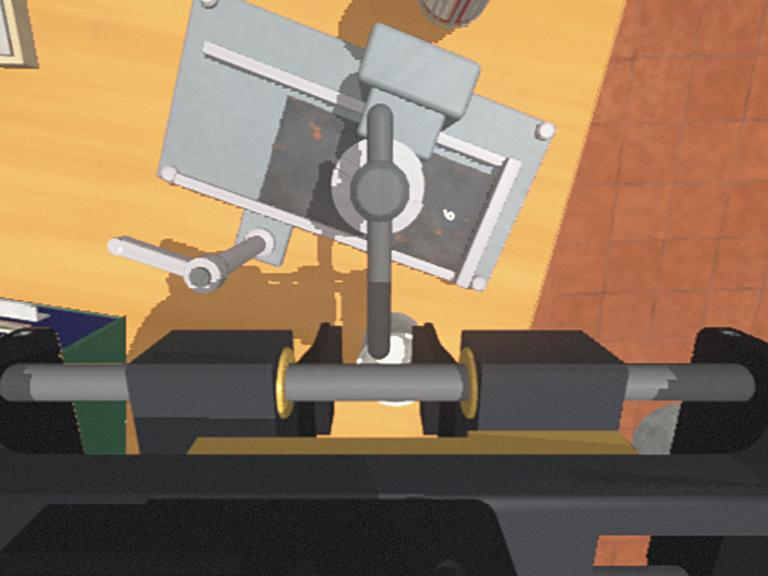

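play_rows([
  [0.65,0,0,3,0],
  [0.65,0,0,3,0],
  [0.65,0,0,1.5,0],
  [0.65,0,0,0.5,0],
  [0.73,0,0,0,0],
  [0.73,0,0,0,0],
  [0.73,0.08,0.99,0,-0.16],
  [0.73,0.08,0.99,0,-0.16],
  [0.73,0.08,0.99,0,-0.16],
  [0.73,0.08,0.99,0,-0.16],
  [0.73,0,0,0,0],
], force=5)

```text
time: 10.78
position: [0.483, -0.3548, 0.1203]
tool_rot: [2.944, 1.093, 0.001]
ft_force: [-0.2, 0.6, 0.6]
grip_width: 0.272
```

```bash
python3 -c "
from h import *
snap('f',('scene','wrist'))
"
```

```text
t 10.775 fix [-33.  -52.3] z 0.1203 fixaz 57.3 F [-0.2  0.6  0.6] j7 [ 0.88  0.31 -0.35  1.71  0.12  1.14 -0.36] g 0.27
```

View pics/wrist_f.png

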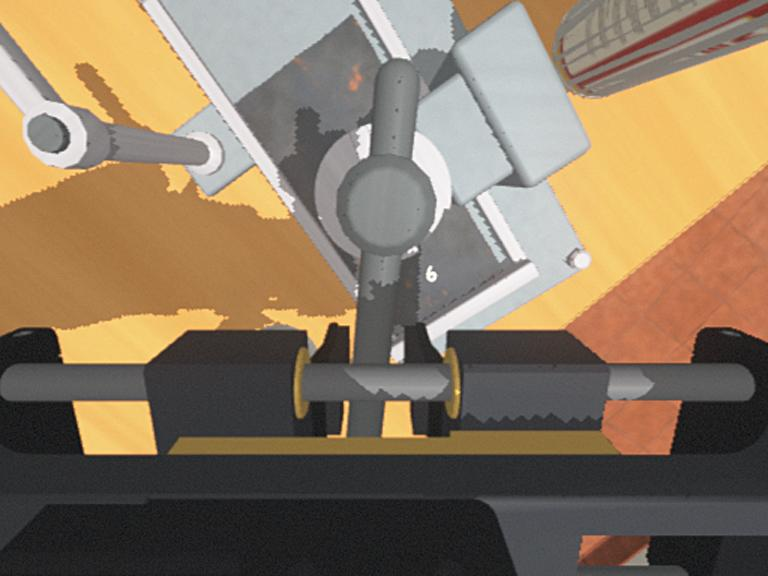

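play_rows([
  [0.73,0.08,0.99,0,-0.16],
  [0.73,0.08,0.99,0,-0.16],
  [0.73,0.08,0.99,0,-0.16],
  [0.73,0.08,0.99,0,-0.16],
  [0.73,0.04,0.62,0,-0.1],
  [0.73,0.02,0.5,0,-0.08],
  [0.73,0,0,0,0],
  [0.73,0,0,0,0],
])

```text
time: 11.88
position: [0.5273, -0.375, 0.1198]
tool_rot: [2.264, 2.178, -0.0]
ft_force: [-0.2, 0.7, -0.1]
grip_width: 0.271
```

```bash
python3 -c "
from h import *
snap('g',('scene','wrist'))
"
```

```text
t 11.875 fix [ 15.2 -59.1] z 0.1198 fixaz 104.3 F [-0.2  0.7 -0.1] j7 [ 0.94  0.43 -0.46  1.58  0.2   1.18  0.4 ] g 0.27
```

View pics/wrist_g.png

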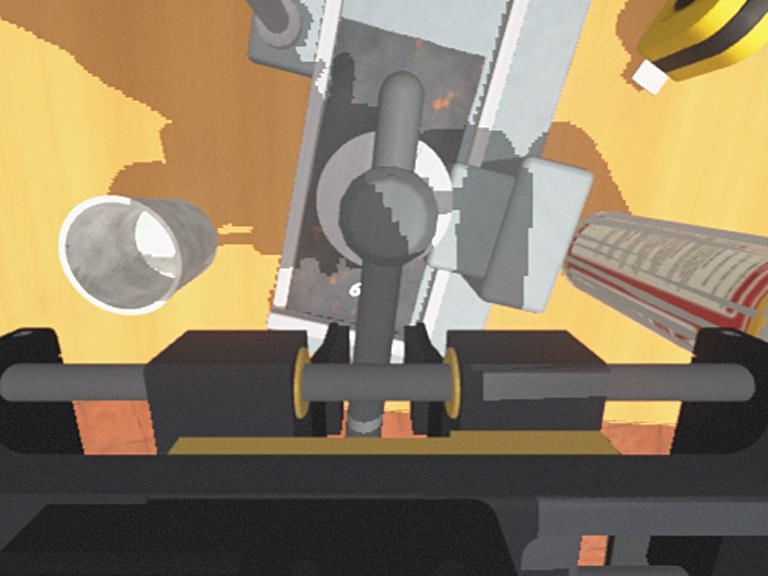

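View pics/scene_g.png

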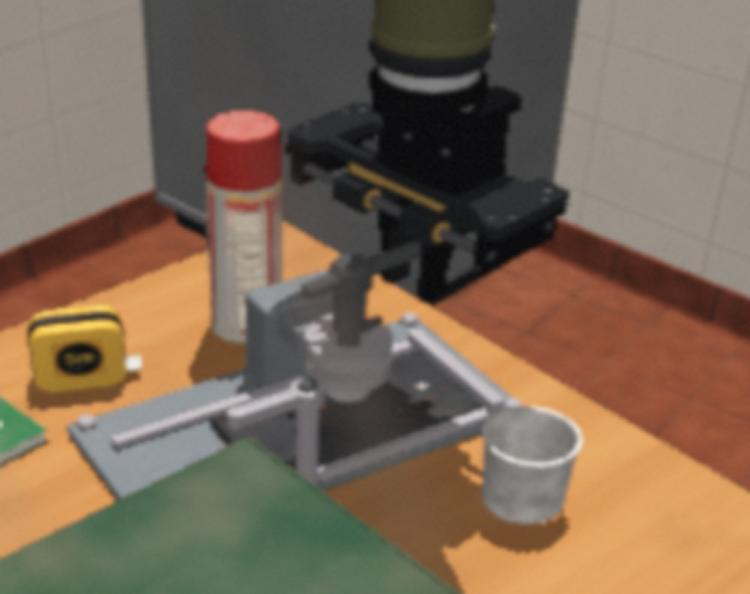

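play_rows([
  [0.73,0.02,0.5,0,-0.08],
  [0.73,0.02,0.5,0,-0.08],
  [0.73,0,0,0,0],
  [0.73,0,0,0,0],
])

```text
time: 12.48
position: [0.5371, -0.3749, 0.1196]
tool_rot: [2.083, 2.352, -0.0]
ft_force: [-0.1, 0.4, 0.0]
grip_width: 0.267
```

```bash
python3 -c "
from h import *
snap('h',('scene','wrist'))
"
```

```text
t 12.475 fix [ 24.6 -56.2] z 0.1196 fixaz 113.4 F [-0.1  0.4  0. ] j7 [ 0.95  0.45 -0.49  1.56  0.22  1.19  0.54] g 0.27
```

View pics/wrist_h.png

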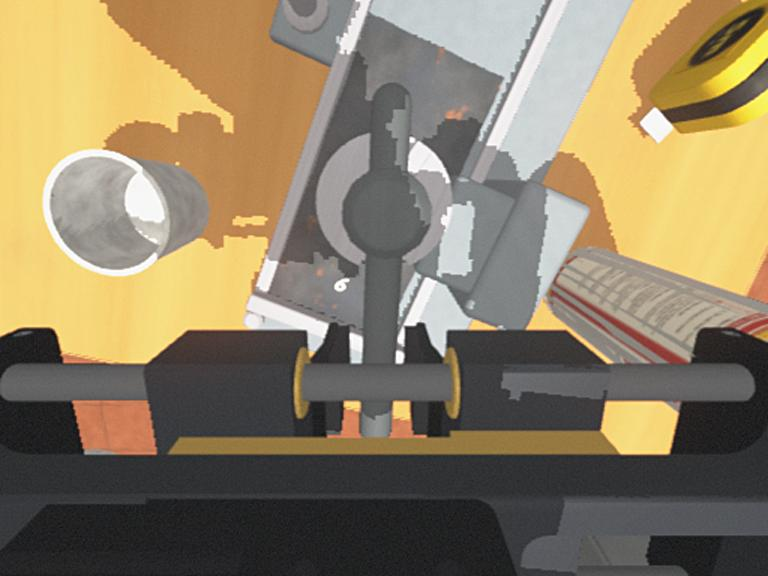

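View pics/scene_h.png

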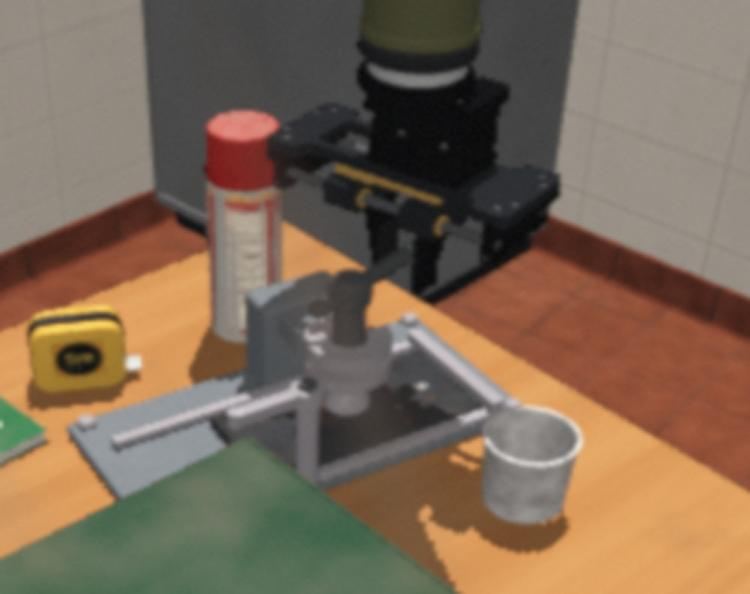

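play_rows([
  [0.73,0,0,0,0],
  [0.73,0.04,-0.62,0,0.1],
  [0.73,0.08,-0.99,0,0.16],
  [0.73,0.08,-0.99,0,0.16],
  [0.73,0.08,-0.99,0,0.16],
  [0.73,0.08,-0.99,0,0.16],
  [0.73,0.08,-0.99,0,0.16],
  [0.73,0.08,-0.99,0,0.16],
  [0.73,0,0,0,0],
])

```text
time: 13.7
position: [0.4794, -0.3495, 0.1198]
tool_rot: [2.984, 0.982, -0.0]
ft_force: [0.0, -0.9, -0.3]
grip_width: 0.269
```

```bash
python3 -c "
from h import *
snap('i',('scene','wrist'))
"
```

```text
t 13.7 fix [-37.9 -48.3] z 0.1198 fixaz 52.9 F [ 0.  -0.9 -0.3] j7 [ 0.87  0.3  -0.33  1.72  0.11  1.14 -0.43] g 0.27
```

View pics/wrist_i.png

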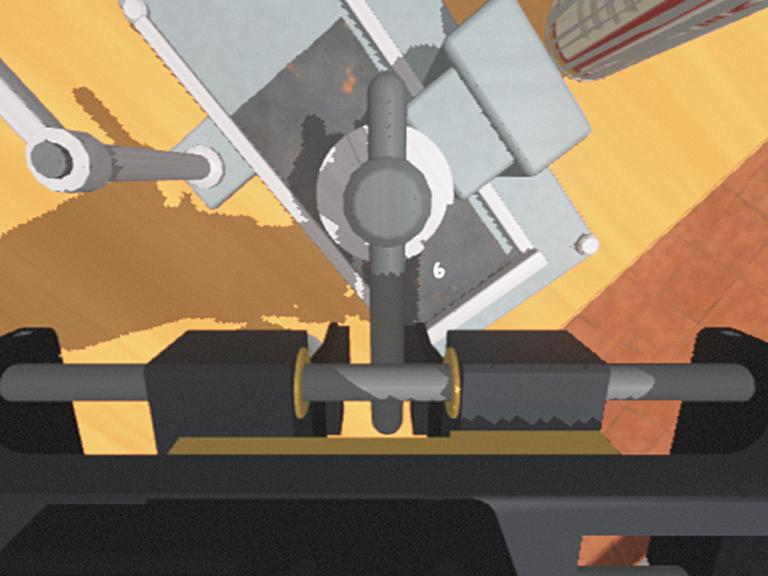

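View pics/scene_i.png

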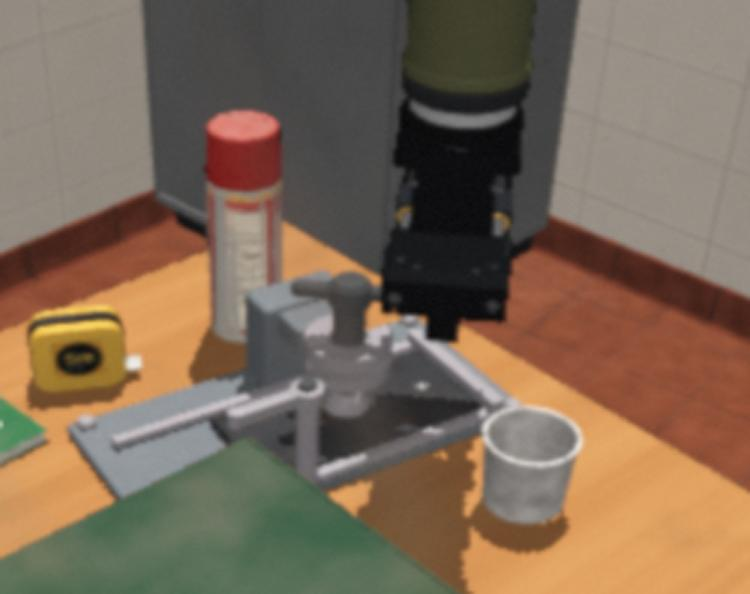

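play_rows([
  [0.73,0.08,-0.99,0,0.16],
  [0.73,0.08,-0.99,0,0.16],
  [0.73,0.08,-0.99,0,0.16],
  [0.73,0.08,-0.99,0,0.16],
  [0.73,0.08,-0.99,0,0.16],
  [0.73,0.08,-0.99,0,0.16],
  [0.73,0.08,-0.99,0,0.16],
  [0.73,0.08,-0.99,0,0.16],
  [0.73,0,0,0,0],
])

```text
time: 14.92
position: [0.4806, -0.2752, 0.1195]
tool_rot: [-2.981, 0.991, 0.0]
ft_force: [-0.9, -0.3, 0.4]
grip_width: 0.272
```

```bash
python3 -c "
from h import *
snap('j',('scene','wrist'))
"
```

```text
t 14.925 fix [-57.9  23.3] z 0.1195 fixaz -20.3 F [-0.9 -0.3  0.4] j7 [ 0.68  0.21 -0.23  1.82  0.05  1.11 -1.78] g 0.27
```

View pics/wrist_j.png

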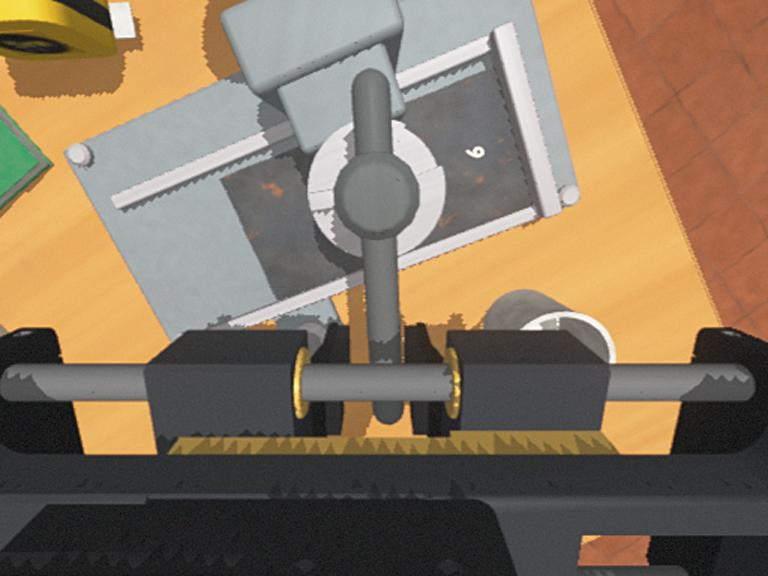

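play_rows([
  [0.6,0,0,0,0],
  [0.6,0,0,-3,0],
  [0.6,0,0,-2.5,0],
  [0.6,0,0,0,-0.175],
  [0.6,0,0,0,-0.175],
  [0.6,0,0,0,-0.175],
  [0.6,0,0,0,-0.175],
  [0.6,0,0,0,-0.175],
  [0.6,0,0,0,-0.175],
  [0.6,0,0,0,-0.175],
  [0.6,0,0,0,-0.175],
  [0.6,0,0,0,-0.175],
  [0.6,0,0,0,-0.175],
  [0.6,0,0,0,-0.175],
  [0.6,0,0,0,-0.175],
  [0.6,0,0,0,-0.175],
  [0.6,0,0,0,-0.175],
  [0.6,0,0,0,-0.175],
  [0.6,0,0,0,-0.175],
  [0.6,0,0,0,-0.175],
])

```text
time: 17.52
position: [0.48, -0.2761, 0.1746]
tool_rot: [1.232, 2.89, -0.0]
ft_force: [0.5, -0.4, 0.5]
grip_width: 0.401
```

play_rows([
  [0.6,0,0,0,-0.16],
  [0.6,0,0,0,0],
  [0.6,0,0,0,0],
])

```text
time: 17.9
position: [0.48, -0.2759, 0.1746]
tool_rot: [1.011, 2.974, -0.0]
ft_force: [0.8, -0.3, -0.2]
grip_width: 0.402
```

```bash
python3 -c "
from h import *
snap('k',('scene','wrist','top'))
todelta((-58.3,21.2),.12)
"
```

```text
t 17.9 fix [-58.3  22.5] z 0.1746 fixaz 159.0 F [ 0.8 -0.3 -0.2] j7 [ 0.92  0.18 -0.49  1.75  0.09  1.23  1.32] g 0.4
delta cm tool [-0.05 -0.14  5.46]
```

View pics/scene_k.png

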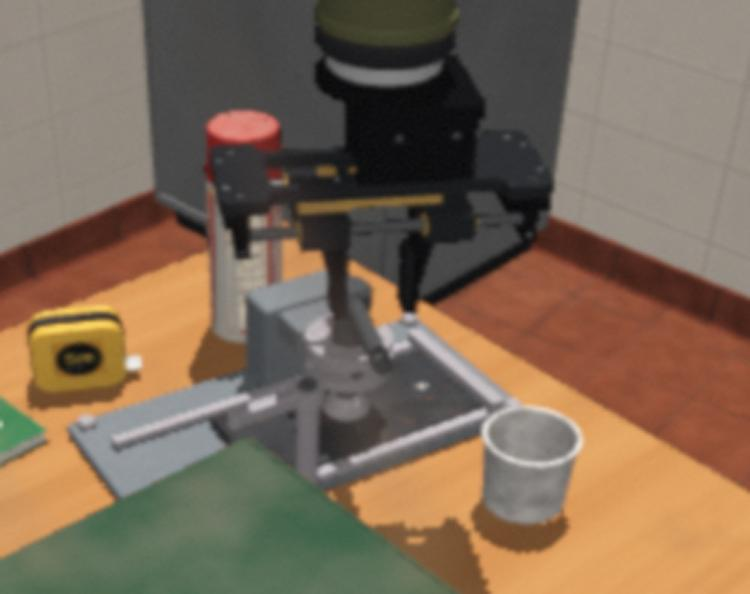

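View pics/wrist_k.png

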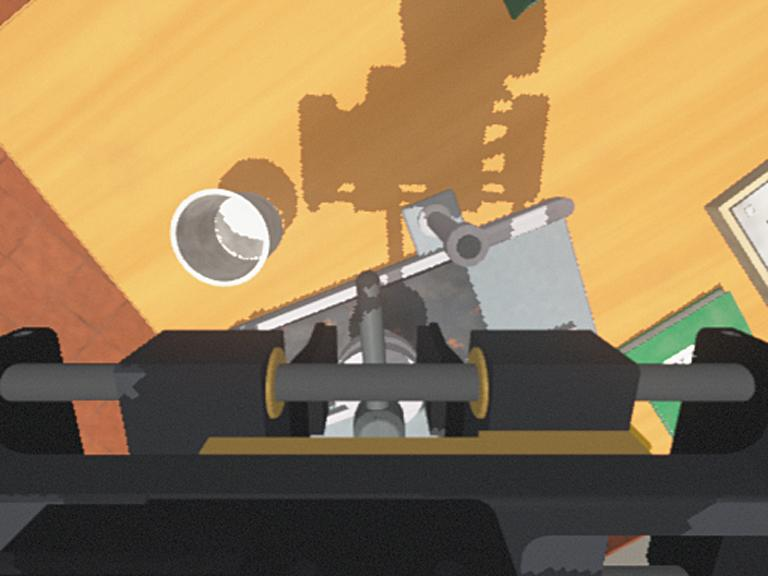

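View pics/top_k.png

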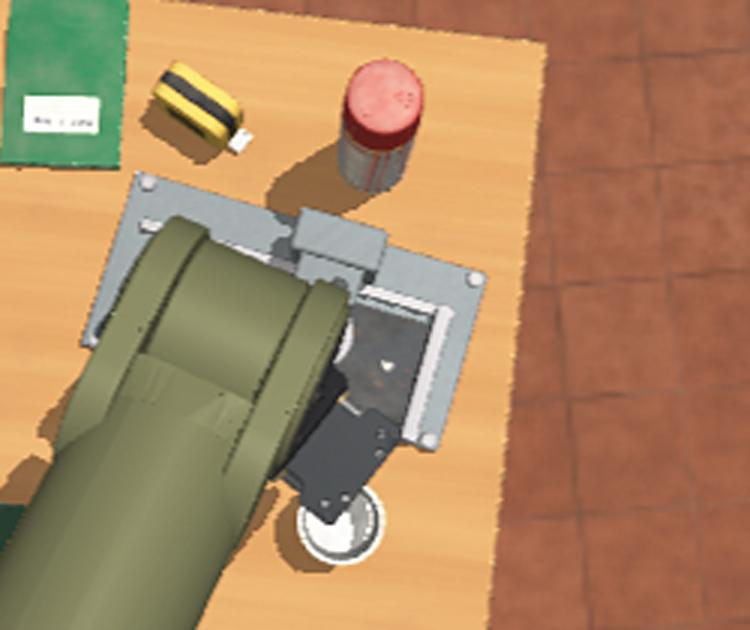

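play_rows([
  [0.6,0,0,3,0],
  [0.6,0,0,2,0],
  [0.6,0,0,0.7,0],
  [0.73,0,0,0,0],
  [0.73,0,0,0,0],
  [0.73,-0.08,0.99,0,0.16],
  [0.73,-0.08,0.99,0,0.16],
  [0.73,-0.08,0.99,0,0.16],
  [0.73,-0.08,0.99,0,0.16],
  [0.73,-0.08,0.99,0,0.16],
  [0.73,0,0,0,0],
])

```text
time: 19.42
position: [0.5231, -0.2514, 0.1183]
tool_rot: [2.083, 2.35, 0.001]
ft_force: [-0.2, -0.9, -0.7]
grip_width: 0.272
```

```bash
python3 -c "
from h import *
snap('l',('scene','wrist'))
"
```

```text
t 19.425 fix [-23.9  58.2] z 0.1183 fixaz 113.4 F [-0.2 -0.9 -0.7] j7 [ 0.76  0.28 -0.41  1.75  0.12  1.13  0.43] g 0.27
```

View pics/wrist_l.png

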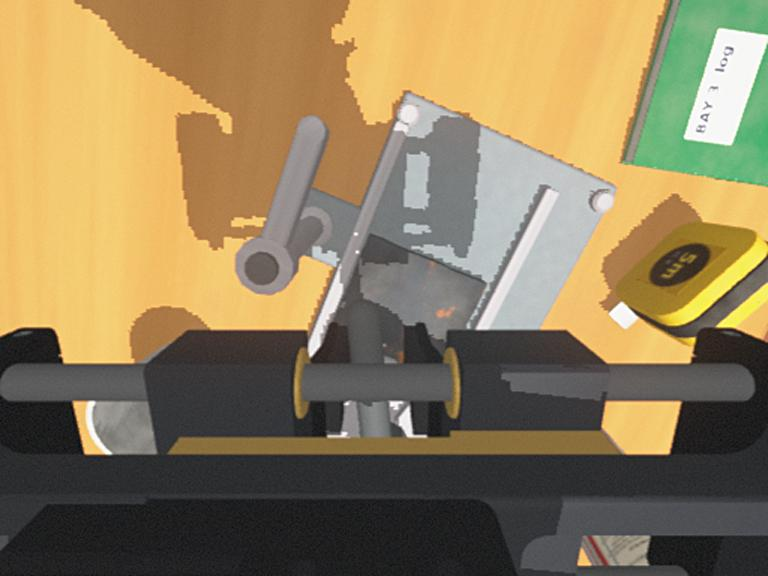

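View pics/scene_l.png

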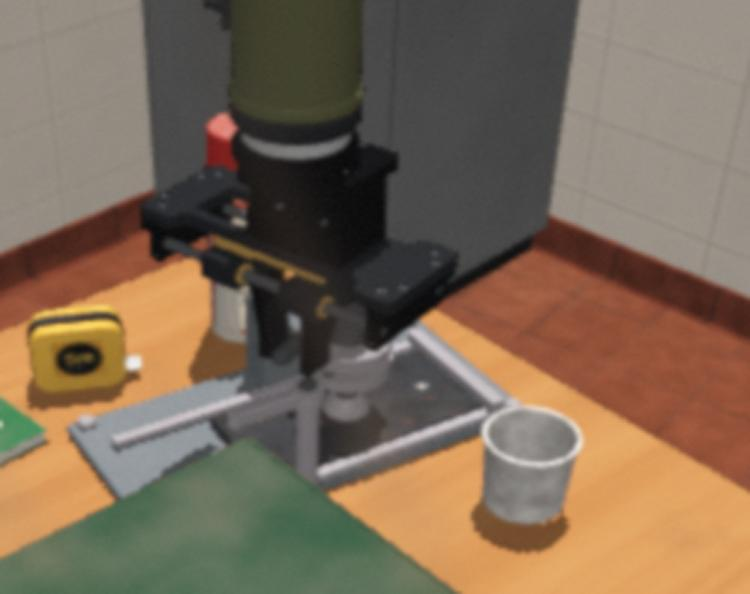

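play_rows([
  [0.73,-0.07,0.87,0,0.14],
  [0.73,-0.05,0.74,0,0.12],
  [0.73,-0.02,0.5,0,0.08],
  [0.73,0,0.3,0,0.05],
  [0.73,0,0,0,0],
  [0.73,0,0,0,0],
])

```text
time: 20.27
position: [0.5453, -0.2534, 0.1173]
tool_rot: [-2.5, -1.901, 0.001]
ft_force: [-2.1, 2.4, -0.9]
grip_width: 0.27
```

play_rows([
  [0.73,0,0.25,0,0],
  [0.73,0,0.25,0,0],
  [0.73,0,0,0,0],
])

```text
time: 20.65
position: [0.5477, -0.254, 0.1168]
tool_rot: [-2.496, -1.897, 0.007]
ft_force: [-9.2, 4.2, 2.7]
grip_width: 0.319
```

```bash
python3 -c "
from h import *
snap('m',('wrist',))
"
```

```text
t 20.65 fix [ 0.4 62.7] z 0.1168 fixaz 91.0 F [-9.2  4.2  2.7] j7 [ 0.69  0.33 -0.36  1.69  0.12  1.15  0.03] g 0.32
```

View pics/wrist_m.png

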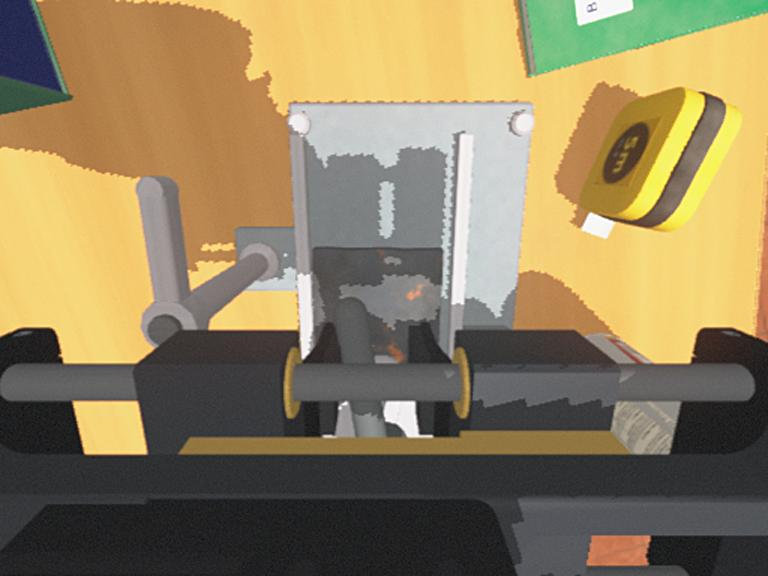

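play_rows([
  [0.73,0,0,0,0],
  [0.73,0,0,0,0],
  [0.73,0,0.2,0,0],
  [0.73,0,0.2,0,0],
  [0.73,0,0,0,0],
  [0.73,0,0,0,0],
], force=20)

```text
time: 21.45
position: [0.5463, -0.2536, 0.1154]
tool_rot: [-2.488, -1.891, 0.018]
ft_force: [-21.2, 7.6, 7.4]
grip_width: 0.276
```

```bash
python3 -c "
from h import *
snap('n',('wrist','scene'))
"
```

```text
t 21.45 fix [-1.  62.7] z 0.1154 fixaz 91.0 F [-21.2   7.6   7.4] j7 [ 0.68  0.34 -0.35  1.68  0.13  1.16  0.02] g 0.28
```

View pics/wrist_n.png

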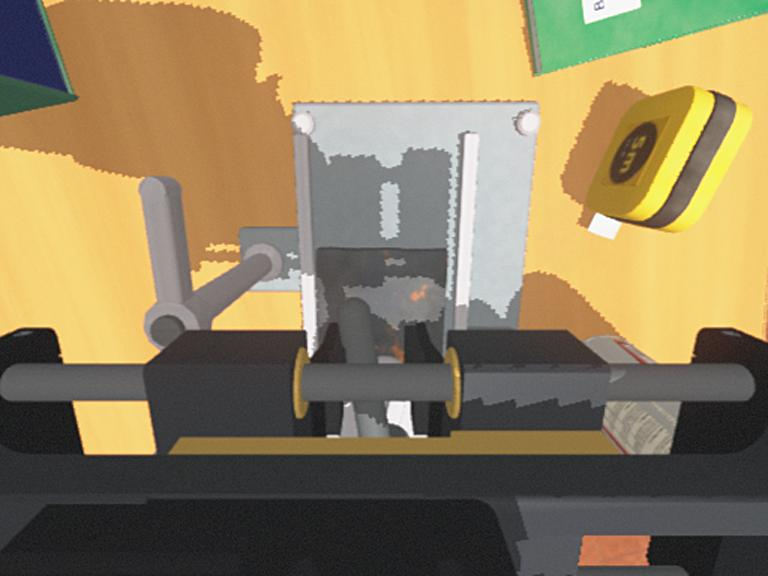

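play_rows([
  [0.73,0,-0.5,0,0],
  [0.65,0,-0.5,0,0],
  [0.55,0,-0.3,0,0],
  [0.55,0,0,0,0],
  [0.55,0,0,-2,0],
  [0.55,0,0,-4,0],
  [0.55,0,0,-4,0],
  [0.9,0,0,-3,0],
  [1,0,0,0,0],
  [1,0,0,0,0],
], force=20)

```text
time: 22.8
position: [0.5422, -0.2525, 0.2476]
tool_rot: [2.502, 1.9, -0.0]
ft_force: [-0.2, -0.3, 0.0]
grip_width: 0.196
```

```bash
python3 -c "
from h import *
snap('o',('wrist','scene','top'))
s=ctrl.get_state();np.savez('w2.npz',R=cv2.Rodrigues(s['tool_rot'])[0],p=s['position'])
todelta((-105,130),.24)
"
```

```text
t 22.8 fix [-5.3 62.6] z 0.2476 fixaz 90.9 F [-0.2 -0.3  0. ] j7 [ 0.7   0.22 -0.36  1.55  0.08  1.38  0.06] g 0.2
delta cm tool [ 6.9  -9.81  0.66]
```

View pics/wrist_o.png

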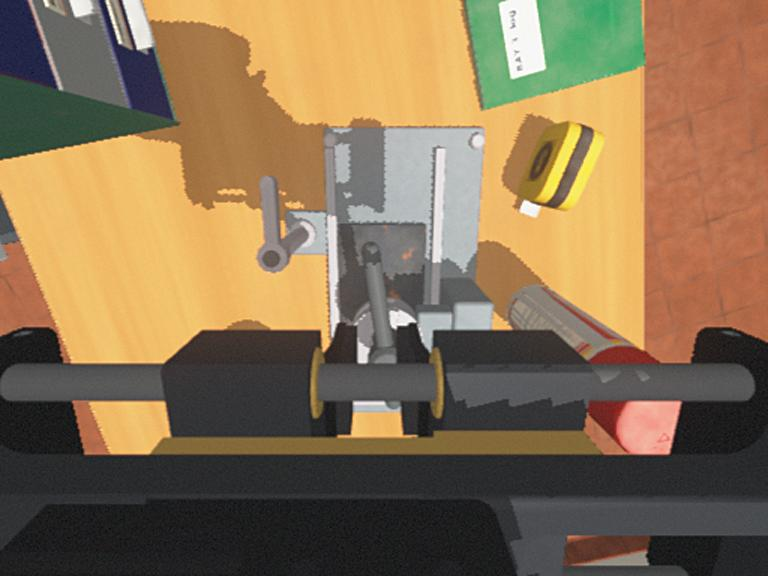

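View pics/scene_o.png

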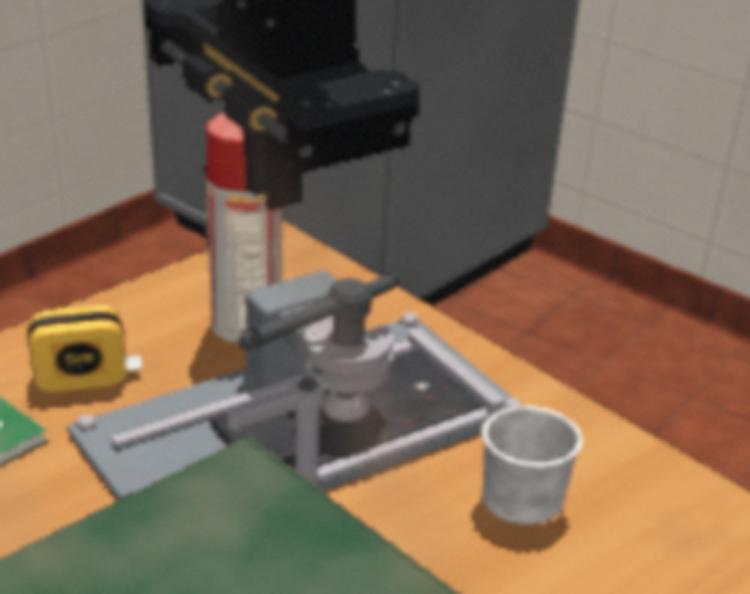

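```bash
python3 -c "
from h import *
d=np.load('w2.npz'); WP=wpose(d['R'],d['p'])
for n,p,z in [('tip',(371,247),.128),('tip_axis_near',(383,345),.128),('post',(272,258),.136),('ktip',(267,182),.126),('plateedge',(385,224),.019)]:
    print(n,inf(ray('wrist',p[0]/1.5,p[1]/1.5,z,WP)))
"
```

```text
tip [-11.2  86.1]
tip_axis_near [-1.3 12.8]
post [-78.1  78.9]
ktip [-81.3 128.6]
plateedge [ 0.4 89.1]
```

View pics/top_o.png

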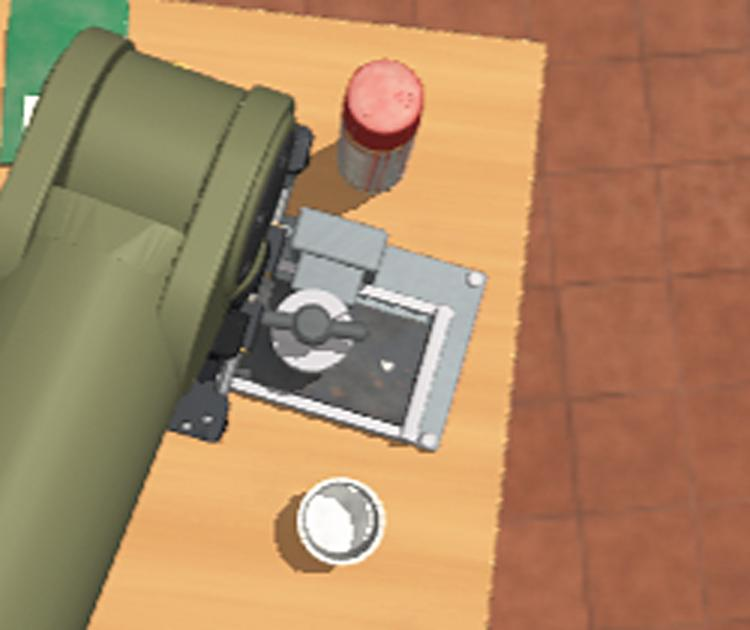

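```bash
python3 -c "
from h import *
d=np.load('w2.npz'); WP=wpose(d['R'],d['p'])
for z in (.1,.15,.2,.25,.3): print(z, ray('top',158,259,z).round(3), ray('wrist',178/1.5,122/1.5,z,WP).round(3), inf(ray('top',158,259,z)))
"
```

```text
0.1 [ 0.395 -0.107  0.1  ] [ 0.435 -0.111  0.1  ] [-187.4  160.6]
0.15 [ 0.397 -0.117  0.15 ] [ 0.455 -0.123  0.15 ] [-183.3  151.7]
0.2 [ 0.398 -0.126  0.2  ] [ 0.476 -0.135  0.2  ] [-179.3  142.7]
0.25 [ 0.399 -0.136  0.25 ] [ 0.497 -0.147  0.25 ] [-175.2  133.8]
0.3 [ 0.401 -0.146  0.3  ] [ 0.518 -0.159  0.3  ] [-171.2  124.8]
```

play_rows([
  [1,0,0,0,0.176],
  [1,0,0,0,0.176],
  [1,0,0,0,0.176],
  [1,0,0,0,0.176],
  [1,0,0,0,0.176],
  [1,0,0,0,0.176],
  [1,0,0,0,0.176],
  [1,0,0,0,0.176],
  [1,0,0,0,0.176],
  [1,0,0,0,0],
  [1,0,0,0,0],
])

```text
time: 24.32
position: [0.5421, -0.2523, 0.247]
tool_rot: [-3.11, 0.442, 0.001]
ft_force: [-0.2, -0.0, 0.4]
grip_width: 0.007
```

```bash
python3 -c "
from h import *
snap('p',('scene',))
todelta((-108,121),.2476)
"
```

```text
t 24.325 fix [-5.4 62.7] z 0.247 fixaz 0.3 F [-0.2 -0.   0.4] j7 [ 0.57  0.21 -0.21  1.56  0.04  1.38 -1.5 ] g 0.01
delta cm tool [-10.23  -5.88  -0.04]
```

play_rows([
  [1,-3.4,-2,0,0],
  [1,-3.4,-2,0,0],
  [1,-3.4,-1.9,0,0],
  [1,0,0,3,0],
  [1,0,0,2,0],
  [1,0,0,0,0],
  [1,0,0,0,0],
])

```text
time: 25.25
position: [0.4615, -0.1674, 0.1984]
tool_rot: [3.11, -0.445, 0.002]
ft_force: [0.5, -0.5, 1.0]
grip_width: 0.004
```

```bash
python3 -c "
from h import *
snap('q',('scene','wrist'))
todelta((-108,121),.12)
"
```

```text
t 25.25 fix [-106.8  121.3] z 0.1984 fixaz 0.2 F [ 0.5 -0.5  1. ] j7 [ 0.55  0.01 -0.25  1.87  0.    1.26 -1.56] g 0.0
delta cm tool [-0.16  0.02  7.86]
```

View pics/scene_q.png

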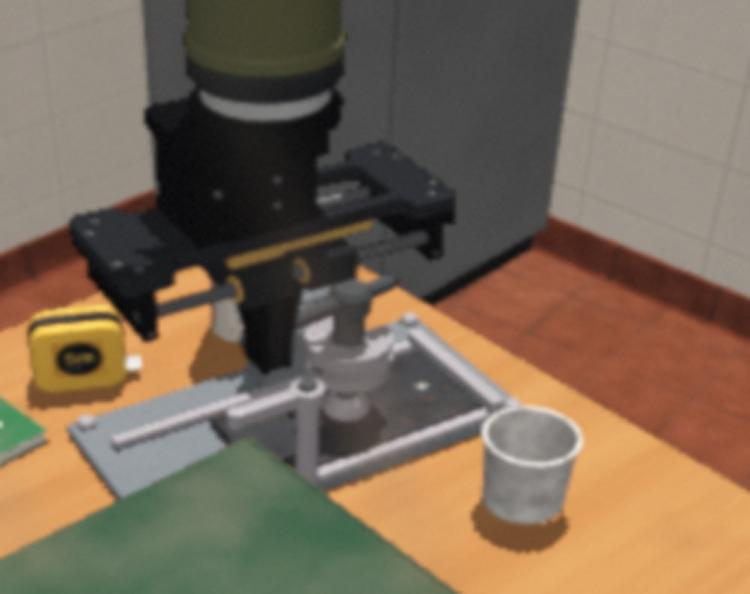

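View pics/wrist_q.png

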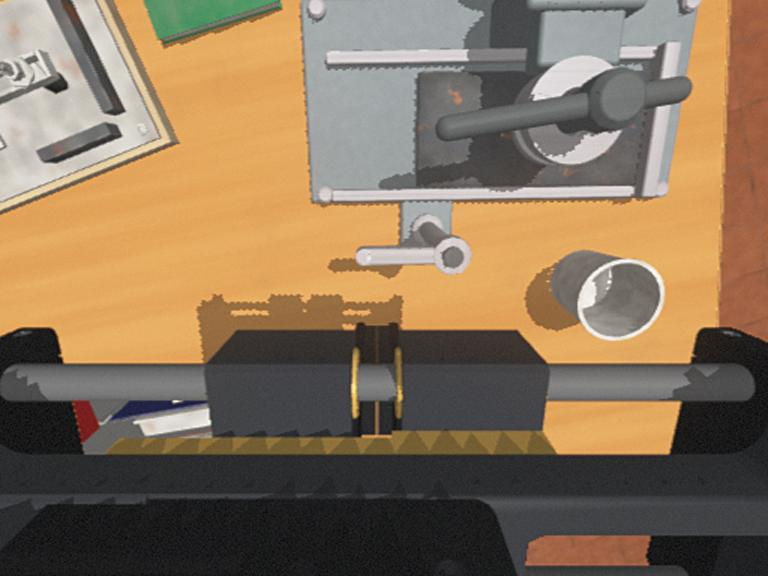

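Run:
```python
import cv2
from h import *
im=cv2.imread("pics/top0.png"); cv2.imwrite("pics/tb.png",cv2.resize(im[210:380,0:220],None,fx=3.4,fy=3.4,interpolation=cv2.INTER_CUBIC))
im=cv2.imread("pics/wrist_o.png"); cv2.imwrite("pics/tb2.png",cv2.resize(im[0:260,0:300],None,fx=2.2,fy=2.2))
```

```text
(no output)
```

View pics/tb.png

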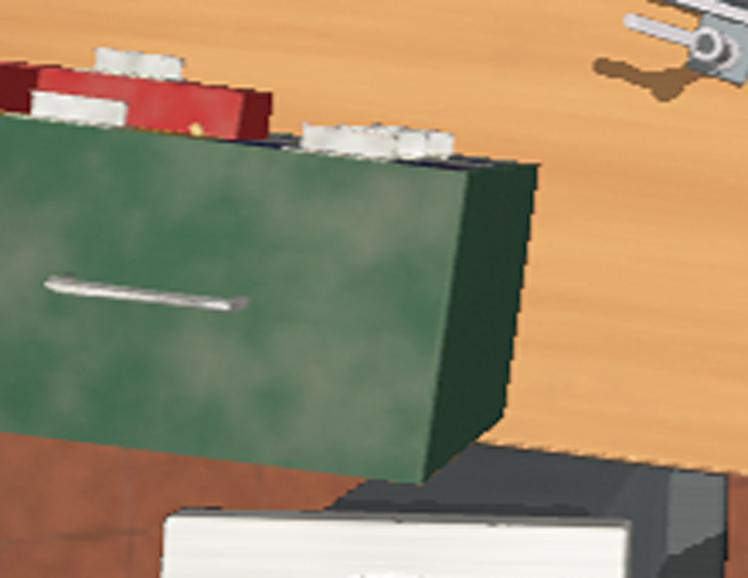

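View pics/tb2.png

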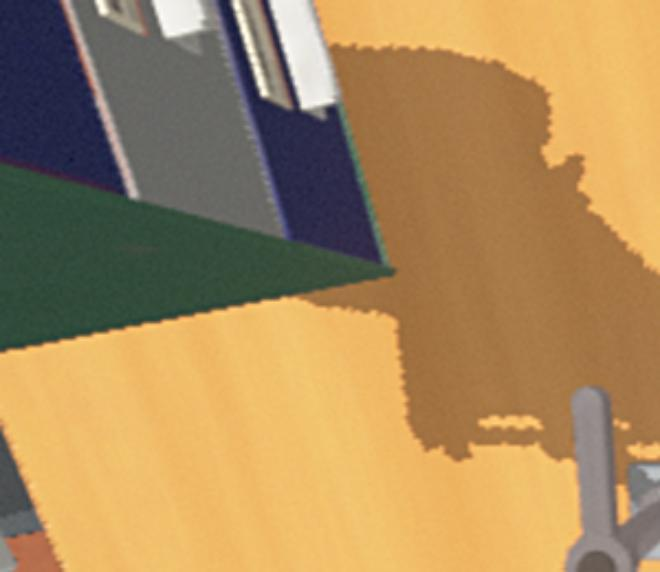

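play_rows([
  [1,0,0,3,0],
  [1,0,0,3,0],
  [1,0,0,1.8,0],
  [1,0,0,0,0],
  [1,0.8,0,0,0],
  [1,0.6,0,0,0],
  [1,0.6,0,0,0],
  [1,0.45,-0.1,0,0],
  [1,0.45,-0.1,0,0],
  [1,0.5,0,0,0],
  [1,0.5,0.05,0,0],
  [1,0.5,0.2,0,0],
  [1,0.5,0.2,0,0],
  [1,0.5,0.35,0,0],
  [1,0.45,0.4,0,0],
  [1,0,0,0,0],
])

```text
time: 27.35
position: [0.5147, -0.194, 0.1196]
tool_rot: [3.109, -0.448, 0.001]
ft_force: [-0.1, -0.1, 0.5]
grip_width: 0.01
```

```bash
python3 -c "
from h import *
snap('r',('scene','wrist'))
"
```

```text
t 27.35 fix [-48.2 110.9] z 0.1196 fixaz 0.1 F [-0.1 -0.1  0.5] j7 [ 0.54  0.2  -0.25  1.83  0.06  1.11 -1.59] g 0.01
```

View pics/scene_r.png

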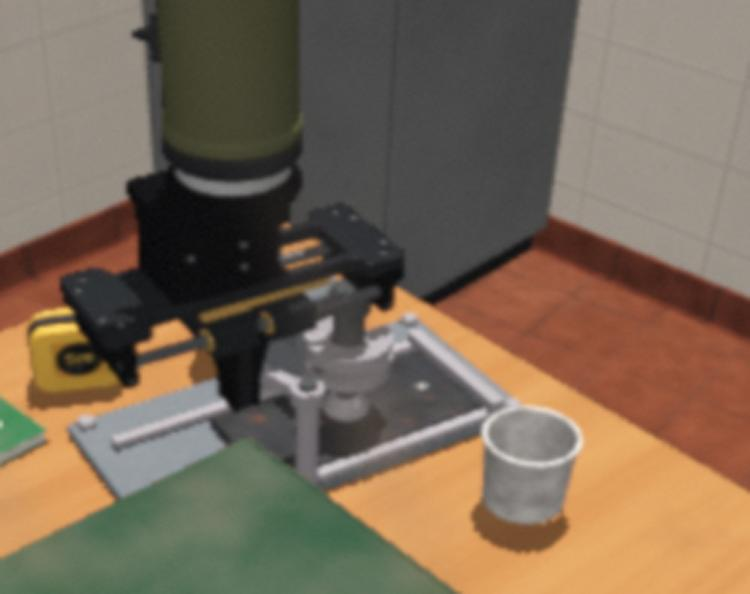

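View pics/wrist_r.png

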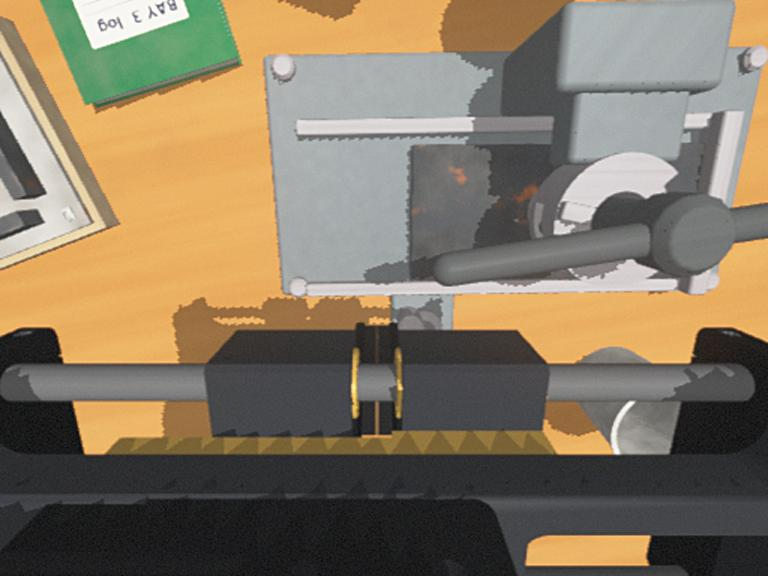

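play_rows([
  [1,0.2,0.4,0,0],
  [1,0.2,0.4,0,0],
  [1,0.1,0.4,0,0],
  [1,0,0.3,0,0],
  [1,0,0.3,0,0],
  [1,0,0,0,0],
])

```text
time: 28.2
position: [0.5143, -0.2119, 0.1196]
tool_rot: [-3.11, 0.446, -0.001]
ft_force: [1.3, 1.1, 0.1]
grip_width: 0.004
```

play_rows([
  [1,0,0.3,0,0],
  [1,0,0.3,0,0],
  [1,0,0.2,0,0],
  [1,0,0,0,0],
])

```text
time: 28.7
position: [0.5142, -0.2123, 0.1197]
tool_rot: [-3.102, 0.437, -0.002]
ft_force: [4.2, 13.7, 1.0]
grip_width: 0.008
```

```bash
python3 -c "
from h import *
snap('s',('scene','wrist'))
"
```

```text
t 28.7 fix [-43.6  93.1] z 0.1197 fixaz 0.5 F [ 4.2 13.7  1. ] j7 [ 0.56  0.22 -0.24  1.81  0.05  1.12 -1.54] g 0.01
```

View pics/wrist_s.png

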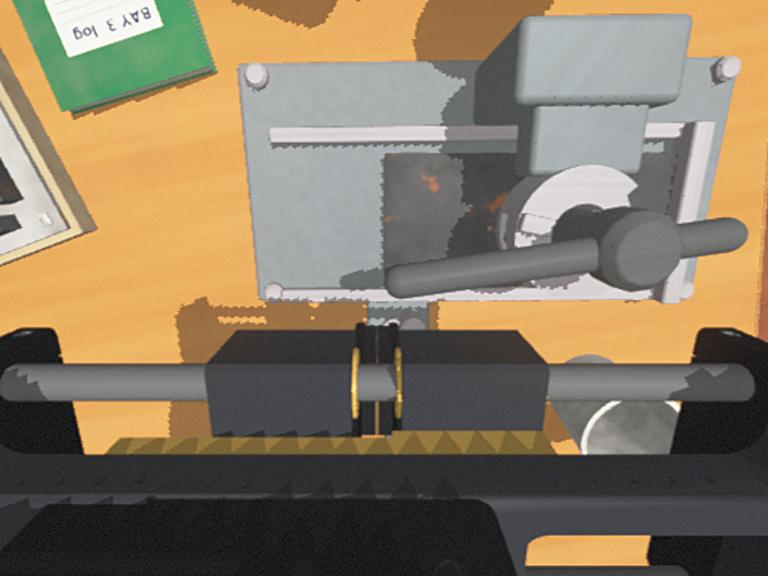

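View pics/scene_s.png

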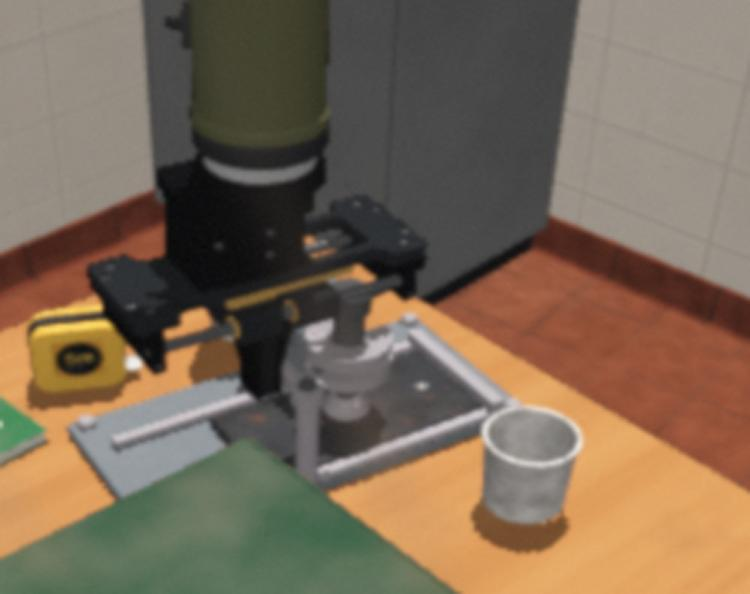

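play_rows([
  [1,0,-1,0,0],
  [1,0,-1.5,0,0],
  [1,0,-0.5,0,0],
  [1,0,0,-3,0],
  [1,0,0,-5,0],
  [1,0,0,-5,0],
  [1,-3,-4,0,0],
  [1,-2,-4,0,0],
  [1,0,0,0,0],
  [1,0,0,0,0],
])

```text
time: 30.05
position: [0.4947, -0.101, 0.2496]
tool_rot: [3.108, -0.447, 0.0]
ft_force: [0.2, -0.4, 0.7]
grip_width: 0.004
```

```bash
python3 -c "
from h import *
s=ctrl.get_state();np.savez('w3.npz',R=cv2.Rodrigues(s['tool_rot'])[0],p=s['position'])
snap('t',('scene','wrist','top'))
"
```

```text
t 30.05 fix [-93.9 194.4] z 0.2496 fixaz 0.1 F [ 0.2 -0.4  0.7] j7 [ 0.46  0.02 -0.32  1.77  0.01  1.36 -1.71] g 0.0
```

View pics/wrist_t.png

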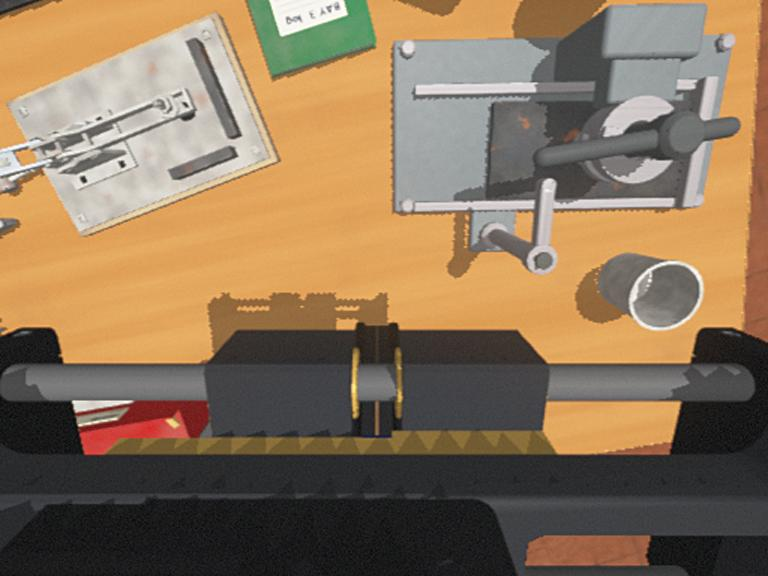

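View pics/scene_t.png

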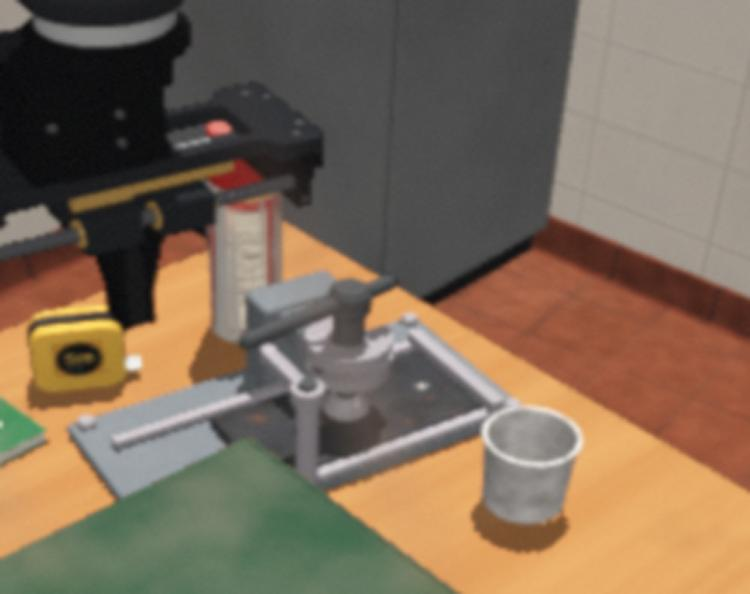

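```bash
python3 -c "
from h import *
d=np.load('w3.npz'); WP=wpose(d['R'],d['p'])
g=lambda p,z: inf(ray('wrist',p[0]/1.5,p[1]/1.5,z,WP))
a,b=g((683,132),.140),g((544,156),.128);s=g((736,126),.128)
print(a,b,s,'theta',-90-np.degrees(np.arctan2(*(b-s)[::-1]))+360)
k0,k1=g((541,260),.136),g((546,183),.132); print(k0,k1,np.degrees(np.arctan2(*(k1-k0)[::-1])))
print('plate edge',g((490,150),.019))
"
```

```text
[3.6 2.8] [-10.3  83. ] [  8.5 -39.5] theta 171.27492691366427
[-78.7  80.4] [-27.5  81.3] 1.0070486599827255
plate edge [-0.6 89.3]
```

```bash
python3 -c "
from bench import ticket
print(ticket.close_job())"
```

```text
the job is handed in; nothing more can be done
None
```

I ran all four steps in order and handed the job in at about 30 s of the 64 s allowed. No verdict is reported.

**What I did:**
1. I pushed the plate against the end stop.
2. I turned the handle backward until the hub visibly dropped into the slot.
3. I drove the handle forward to its hard stop, regripping once on the way.
4. I swung the keeper shut and backed the arm clear.

**Last checks, from the wrist camera:**

| Item | Measured | Limit |
|---|---|---|
| Plate position | about 0.3 mm from the stop (edge at y ≈ 89.3 mm) | below 4 mm |
| Handle turn | about 2.99 rad | above 2.88 rad |
| Keeper swing | about 1°, roughly 0.02 rad | below 0.15 rad |

- **Hard stops:** the plate held against about 15 N, the handle against about 21 N and the keeper against about 14 N.
- **Bystanders:** the spray can, cup and tape measure looked unmoved in the pictures, and the arm was touching nothing.
- **Not measured directly:** I inferred the pad force on the plate and the screw depth from the handle being home and the hub sitting low.
- **Uncertain:** my early fit of the fixture's position was off by about 3 mm. After I corrected it by hand, later checks agreed to within a few millimetres.
- **Disagreement:** my attempt to locate the green cabinet's corner from two cameras didn't agree, so I kept extra clearance there.

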